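# Check a frame's diagonals with a slide rule and rack it square

### The arm

A 7-joint arm with a two-finger parallel gripper is mounted at the origin on a cart in front of the work surface, level with it; the furniture and walls round the work are solid. World frame = base frame: x ahead of the robot, y to its left, z up, the work surface at z = 0. Lengths are in m, angles in rad, forces in N, time in s.
With the tool pointing down it reaches from about 0.4 to 0.9 m from the base axis. Payload 5.5 kg.
Tool frame: the origin (TCP) lies on the centre line of the jaws, within the pads' length; the fingertips stand 22 mm ahead of it and the grasp point (between the pads) lies 3 mm ahead of it; z points along the fingers, y is the line along which they close (so a half turn about z gives the same grasp; the last joint's range is limited). The gripper opens to 92 mm and grips with 3 to 60 N. Pads are 19 mm wide; open, the fingers measure 130 mm over their backs; the gripper's body (75 mm by 190 mm) begins 47 mm behind the grasp point.
Start: joints at [-1.028, 0.501, -0.427, 1.55, 0.221, 1.138, -0.21], TCP at [0.179, 0.625, 0.249] pointing down, gripper open.
Joint ranges: [-2.88, 2.88], [-0.31, 2.03], [-1.54, 1.56], [0.2, 2.42], [-1.41, 4.55], [0.19, 2.02], [-2.57, 2.57]. Speed limits (rad/s): [2.57, 2.57, 3.14, 3.14, 3.14, 3.14, 3.14].

### API

Orientations are given as a 3x3 rotation matrix whose columns are the frame's x, y, z axes.
In Python, from cell import robot, imaging, job, finder gives the robot as it stands.
- The arm moves only by the tool drive_tool, never from a script. Its argument "rows" is a list of rows, each an object with "offset": the shift along the world's x, y, z in mm, a list of three; "delta_rot": the turn, a rotation vector about the world's x, y, z in degrees, a list of three; "fingers": the closure, from -1 (fully open) to 1 (shut). In form: [{"offset": [x, y, z], "delta_rot": [rx, ry, rz], "fingers": fingers}, ...]. A call has 1 to 10 rows; each row shifts and turns the commanded pose from where the row before left it; what a row does not reach is not made up. A row lasts 1/10 s, in which the tool goes at most 50 mm and 8.59 degrees, less where a joint would pass 70% of its speed; a pose out of reach is approached as far as the arm can. A call is refused whole if a number of a shift passes 50 or a number of a turn 8.59, either way. A call with a gripper value outside its range is refused whole. The fingers move at their own pace and stop on an object; "force" is the grip in N (left out, the last holds). Time passes only in rows, so rows that do not move let the fingers close. It gives the time, the measured TCP pose, the force, the opening and the grip force at its end, in the units of the state.
- robot.sense(): the state, without advancing time (a new reading comes with each control period).
- imaging.camera(name): name is "scene" or "top"; returns (picture, depth): 384x512x3 uint8, red, green, blue; 384x512 float32, m along the optical axis (not along the pixel's ray), 0 where there is no reading.
- imaging.calibration(name): a dict with "vfov" (degrees; the focal length in pixels is half the picture's height over the tangent of half this angle, whatever the lens; pixels are square), "cx", "cy" (the principal point, pixels), "R" (3x3) and "t" (3): a world point X has camera coordinates R X + t. Camera axes: x right, y down, z forward; pixel columns grow to the right and rows downward; lengths in m; the calibration is good to about 2 mm. A picture is of the moment at which its call begins. calibration takes no time and is no camera call.
- job.close_job(): hands the job in; it is judged then, once.
Trained networks look in the newest picture that a camera, given by its name, has taken for a name from the list of things; names that differ only in an ending like _2 or _b are one class to them, and where a whole thing is asked for, a point or a joint stands for the part that bears it (a point fixed in the world has none). Each returns a list of dicts, best first, with "confidence" (0 to 1); they miss things now and then, are a little off and sometimes report something else, mostly with a low value. They report only what shows in the picture. A call takes as long as a camera call.
- finder.boxes_of(camera, label): "centre" ([x, y, z] in m, in world coordinates, good to about 4 mm: the middle of the surface that is visible of it).
The state is a dict: "clock": time; "qpos": joint angles; "joint_vel": joint speeds; "effort": joint torques, N m; "tool_pos": TCP position; "tool_rot": TCP orientation; "ft_force": force on the tool from outside, world axes, zero at the start; "ft_torque": the same for the moment, N m; "grip_width": finger opening in m; "gripper_force": force on a finger pad.
Only numpy, scipy, OpenCV 4.12 (cv2) and the standard library are available. Lean on these libraries where they do the work, as an engineer would, in place of code of your own. Each camera call takes 0.05 s, during which the arm holds its last target. There are 200 camera calls.

### The job

Check the wooden frame for square with the slide rule laid flat inside it: measure first the diagonal from lower left to upper right, then the one from lower right to upper left (the top rail has the brass hanging eyes), each time with the foot seated in the lower corner and the slide drawn out until its nose bears lightly on the upper corner, held there a moment and never so hard that the frame shifts. If the diagonals differ, then rack the top rail sideways until they agree. Leave the rule lying inside the frame, and leave the screwdriver, spool, bottle and tin where they are.

Things in the scene. Friction and masses are not known exactly. Their poses are not given: they have to be found in the camera images.
- board: Plywood lay-up board, 250 x 310 x 12 mm, fixed on the table. Origin: centre of its underside; +x from its front edge to its back (the frame's bottom rail to its top rail), +y to the frame's left, +z up. Its top is 12 mm above the table.
- frame: Frame of dark battens 20 mm wide, 16 mm high, lying on the board; clear opening 180 (x) by 240 mm (y) when square, both inside diagonals then 300 mm. The bottom rail, nearest the robot, is strapped down; stiles and top rail turn on one stiff pin per corner, so it racks like a parallelogram. Origin: middle of the square outline, underside; axes as the board's (+x bottom to top rail).
- left_stile: Left stile of the frame (the batten on its +y side), carrying the top rail at its far end, pin to pin 200 mm. Origin: its lower pin, underside, at (-100, +130) mm in the frame's axes.
- right_stile: Right stile of the frame (the batten on its -y side), pin to pin 200 mm. Origin: its lower pin, underside, at (-100, -130) mm in the frame's axes.
- top_rail: Top rail, 280 x 20 x 16 mm, farthest from the robot, two brass hanging eyes on its outer edge. Origin: its left pin, underside; it runs 260 mm along its -y to the right pin and stays parallel to the bottom rail. About 8 N along it racks the frame, which stays where it is left; lighter pushes do not move it.
- top_rail_middle (a point): Middle of the top rail, on its upper face (28 mm above the table); a 20 mm wide place to pinch it from above.
- rack (a joint): Rack angle of the frame, rad: 0 = square, limits +-0.10; positive = top rail shifted to the left (+y of the board; 0.01 rad is 2 mm at the top rail), which makes the lower-left-to-upper-right diagonal the shorter one. It starts anywhere from -0.06 to 0.06. The reading is rough (up to about 0.01 rad off): the rule tells better.
- corner_lower_left (a point): Inside corner of bottom rail and left stile, 8 mm above the board, at (-90, +120) mm in the frame's axes.
- corner_lower_right (a point): Inside corner of bottom rail and right stile, 8 mm above the board, at (-90, -120) mm in the frame's axes.
- corner_upper_left (a point): Inside corner of top rail and left stile, 8 mm above the board; it moves with the top rail; at (90, +120) mm in the frame's axes when square.
- corner_upper_right (a point): Inside corner of top rail and right stile, 8 mm above the board; it moves with the top rail; at (90, -120) mm in the frame's axes when square.
- rule: Slide rule, about 0.3 kg: yellow body 208 x 26 x 10 mm with a steel foot at its -x end and an aluminium slide in its top that runs out at the +x end. It lies on the table left of the board, slide fully in, nose pointing away from the robot. Origin: centre of the body's underside; +x from foot to nose.
- rule_foot (a point): Axis of the rule's rounded foot (upright steel cylinder, radius 6 mm), 6 mm above the rule's underside, 125 mm behind the rule's origin. Seated in a square corner it lies 8.5 mm from the corner point.
- rule_nose (a point): Axis of the slide's rounded nose (upright steel cylinder, radius 6 mm), 125 mm ahead of the rule's origin plus the slide's draw. Seated in a square corner it lies 8.5 mm from the corner point.
- thumb_grip (a point): Black upright thumb grip on the slide, 14 mm across the rule, 26 mm along it, reaching from 15 to 41 mm above the rule's underside; the point lies on its middle, 30 mm above the underside, over the rule's origin when the slide is in. The whole rule can be lifted level by it, fingers closing across the rule.
- rule_slide (a joint): Draw of the slide, m: 0 = fully in (hard stop), 0.06 = fully out; friction of about 1.2 N holds it anywhere. Foot axis to nose axis is 0.250 m plus this. Drawing the slide out drags the body along unless the body is pressed on the board (a few N downward on the grip is enough).
- screwdriver: Screwdriver with green handle, 207 x 27 mm, lying on the table left of the board, beside the rule. Origin: under its middle.
- solder_spool: Yellow-flanged solder spool, 60 mm across, 45 mm high, standing on the table. Origin: centre of its underside.
- flux_bottle: Small white dropper bottle with red cap, 42 mm across, 100 mm high, standing on the table. Origin: centre of its underside.
- tin: Flat white screw-lid tin, 68 mm across, 18 mm high, on the table. Origin: centre of its underside.

How it is judged:
By the outcome, as a careful person would: the job done as asked, in the order asked, and still so for the second after the job is handed in, with the robot touching nothing.
It also fails if it takes over 72 s, if anything falls off the work surface, if the arm or the gripper's body presses on something with over 40 N, if the wrist force passes 120 N, or if a joint passes its speed limit or range.

## Working session

There is one attempt and no reset: what is moved stays moved. The work goes in short steps, Python scripts to look and compute and a tool call to move; the robot and the scene stay as the last step left them, time stands still between calls to the robot, and variables do not carry over. Pictures are saved under pics/ and viewed, at most 10 in all, crops included, and the job is handed in when it is done.

Besides the shell and the picture viewer there is one more tool, called after ">>>" in YAML: its name, and indented under it one key for each argument. drive_tool: Moves the arm, as the interface text tells. Its arguments: {"type":"object","properties":{"rows":{"type":"array"},"force":{"type":"number"}},"required":["rows"]}

```bash
ls; mkdir -p pics
cat > h.py <<'E'
import numpy as np, cv2
from cell import robot, imaging, job, finder
def snap(cam,name=None):
    im,d=imaging.camera(cam)
    if name: cv2.imwrite('pics/'+name+'.png',cv2.cvtColor(im,cv2.COLOR_RGB2BGR))
    return im,d
def cal(cam):
    c=imaging.calibration(cam); f=192/np.tan(np.radians(c['vfov'])/2)
    return f,c['cx'],c['cy'],np.array(c['R']),np.array(c['t'])
def px2w(cam,u,v,z=None,depth=None):
    f,cx,cy,R,t=cal(cam); r=np.array([(u-cx)/f,(v-cy)/f,1.]); o=-R.T@t; w=R.T@r
    s=depth if z is None else (z-o[2])/w[2]
    return o+s*w
def w2px(cam,X):
    f,cx,cy,R,t=cal(cam); c=R@np.array(X)+t
    return cx+f*c[0]/c[2],cy+f*c[1]/c[2]
E
python3 - <<'E'
from h import *
np.set_printoptions(precision=4,suppress=True)
for c in('scene','top'):
    snap(c,c+'0'); print(c,cal(c))
for n in['board','frame','rule','thumb_grip','rule_foot','rule_nose','top_rail_middle','corner_lower_left','corner_lower_right','corner_upper_left','corner_upper_right','screwdriver','solder_spool','flux_bottle','tin']:
    r=finder.boxes_of('top',n); print(n,[(np.round(x['centre'],4).tolist(),round(x['confidence'],2)) for x in r[:2]])
s=robot.sense();print(s)
E
```

```text
pics
scene (np.float64(373.7419655659594), 254.14569988409133, 192.75995919361455, array([[ 0.7553, -0.655 ,  0.0194],
       [-0.2814, -0.3509, -0.8931],
       [ 0.5918,  0.6692, -0.4494]]), array([-0.4219,  0.1924,  0.9269]))
top (np.float64(384.9706012630682), 253.59597929484207, 186.7953805699804, array([[ 0.1758, -0.9844,  0.0058],
       [-0.9639, -0.1733, -0.202 ],
       [ 0.1998,  0.0299, -0.9794]]), array([-0.0696,  0.5417,  1.2012]))
board [([0.5877, -0.0881, 0.0155], 0.89)]
frame [([0.587, -0.0916, 0.031], 0.94), ([0.6196, -0.2107, 0.0236], 0.34)]
rule [([0.4975, 0.2121, 0.011], 0.73)]
thumb_grip [([0.5083, 0.2121, 0.0145], 0.7), ([0.6937, -0.0691, 0.0248], 0.46)]
rule_foot [([0.4962, 0.2144, 0.0116], 0.87), ([0.686, -0.0744, 0.0302], 0.51)]
rule_nose [([0.5074, 0.2135, 0.0119], 0.75), ([0.6163, -0.2141, 0.0234], 0.34)]
top_rail_middle [([0.6893, -0.0711, 0.0274], 0.68)]
corner_lower_left [([0.5846, -0.0946, 0.0232], 0.95)]
corner_lower_right [([0.5896, -0.0953, 0.0319], 0.69)]
corner_upper_left [([0.6868, -0.0702, 0.0261], 0.6)]
corner_upper_right [([0.6867, -0.0685, 0.
[... 160 characters left out ...]
7301, 0.2206, 0.0166], 0.68)]
tin [([0.7283, 0.2208, 0.0178], 0.72), ([0.6791, 0.0127, 0.0304], 0.33)]
{'clock': 0.85, 'qpos': array([-1.0278,  0.5008, -0.427 ,  1.5504,  0.2208,  1.1383, -0.2103]), 'joint_vel': array([ 0.0005,  0.    , -0.0008, -0.0014,  0.0015, -0.0011, -0.0027]), 'effort': array([ -0.0013, -56.6403,  -5.8101, -27.9495,  -0.0664,   0.0208,
         0.0001]), 'tool_pos': array([0.1795, 0.6247, 0.2488]), 'tool_rot': array([[-0.9611,  0.2761,  0.    ],
       [ 0.2761,  0.9611,  0.0001],
       [ 0.    ,  0.0001, -1.    ]]), 'ft_force': array([-0.4322, -0.3629,  0.4267]), 'ft_torque': array([-0.0169,  0.0384,  0.0011]), 'gripper_force': 0.0, 'grip_width': 0.09219117705531177}
```

Run:
```python
import cv2
a=cv2.imread('pics/top0.png');b=cv2.imread('pics/scene0.png')
cv2.imwrite('pics/t0.png',cv2.resize(a,(800,600),interpolation=cv2.INTER_CUBIC))
```

```text
(no output)
```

View pics/t0.png

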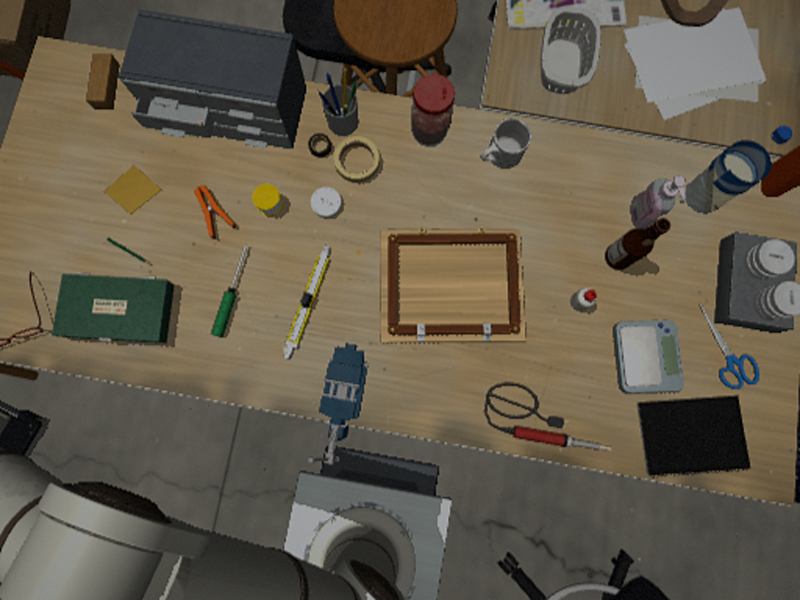

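View pics/scene0.png

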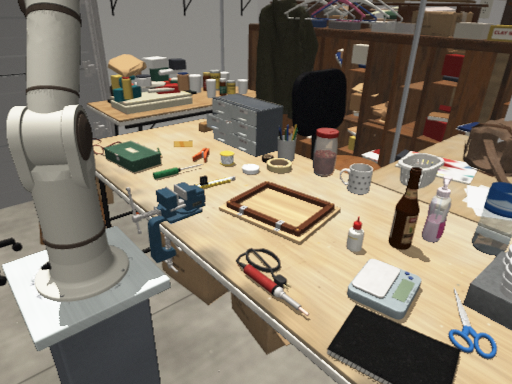

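The top view shows the rule at about (307,300), its foot at the bottom near (288,352). The frame spans roughly (388,235) to (522,338), and all four bystander objects are visible. Next I fit the poses.

```bash
cat > fit.py <<'E'
from h import *
import sys
np.set_printoptions(precision=4,suppress=True)
print({k:v for k,v in imaging.calibration('top').items() if k not in('R','t')})
im=cv2.cvtColor(cv2.imread('pics/top0.png'),cv2.COLOR_BGR2RGB)
hsv=cv2.cvtColor(im,cv2.COLOR_RGB2HSV)
def comp(m,u,v,r=60):
    mm=np.zeros_like(m); mm[max(0,v-r):v+r,max(0,u-r):u+r]=m[max(0,v-r):v+r,max(0,u-r):u+r]
    return np.argwhere(mm)[:,::-1].astype(float)
# rule
yel=((hsv[...,0]>20)&(hsv[...,0]<35)&(hsv[...,1]>140)&(hsv[...,2]>110)).astype(np.uint8)
yel[:, :178]=0; yel[:,216:]=0; yel[:150]=0; yel[240:]=0
p=np.argwhere(yel)[:,::-1].astype(float)
W=np.array([px2w('top',u,v,z=0.010) for u,v in p]);c=W.mean(0)
rect=cv2.minAreaRect(W[:,:2].astype(np.float32));print('yellow',len(p),c,rect)
dark=(im.max(2)<60).astype(np.uint8); dark[:, :185]=0;dark[:,208:]=0;dark[:180]=0;dark[205:]=0
q=np.argwhere(dark)[:,::-1].astype(float);print('grip',len(q),np.mean([px2w('top',u,v,z=0.035) for u,v in q],0))
v0=np.linalg.svd(W[:,:2]-c[:2])[2][0];print('axis deg',np.degrees(np.arctan2(v0[1],v0[0])))
E
python3 fit.py
python3 - <<'E'
import cv2
a=cv2.imread('pics/top0.png')
x=cv2.resize(a[140:235,175:345],(800,447),interpolation=cv2.INTER_CUBIC);cv2.imwrite('pics/c0.png',x)
E
```

```text
{'vfov': 53.01447920183553, 'cx': 253.59597929484207, 'cy': 186.7953805699804}
yellow 145 [0.5055 0.2166 0.01  ] ((0.507845938205719, 0.2151709347963333), (0.02640245296061039, 0.19694344699382782), 81.80941772460938)
grip 50 [0.4986 0.2127 0.035 ]
axis deg 172.0941608963273
```

View pics/c0.png

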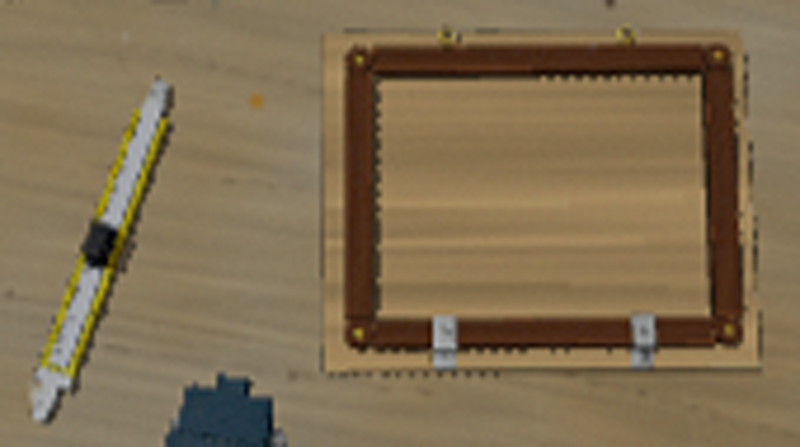

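The crop shows the frame pins at about (359,60), (717,55), (730,329) and (358,334). The rule's foot is at (42,410), its nose at (162,88) and the grip at (100,242).

```bash
cat > fr.py <<'E'
from h import *
from scipy.optimize import least_squares
np.set_printoptions(precision=4,suppress=True)
def fitframe(im,x0=None):
    # brown mask: world pixels; fit model (x,y,yaw,rack) by mask score on battens
    hsv=cv2.cvtColor(im,cv2.COLOR_RGB2HSV).astype(int)
    m=((hsv[...,2]<115)&(hsv[...,1]>100)&((hsv[...,0]<14)|(hsv[...,0]>170))).astype(float)
    m[:140]=0;m[230:]=0;m[:,:235]=0;m[:,345:]=0
    S=8
    def render(p):
        x,y,a,r=p; R=np.array([[np.cos(a),-np.sin(a)],[np.sin(a),np.cos(a)]])
        dx=np.array([np.cos(r),np.sin(r)]);LL=np.array([-.1,.13]);LR=np.array([-.1,-.13])
        UL=LL+.2*dx;UR=LR+.2*dx; img=np.zeros((95*S,110*S),np.uint8)
        def seg(A,B,ext):
            d=(B-A)/np.linalg.norm(B-A);n=np.array([-d[1],d[0]])*.01
            A=A-d*ext;B=B+d*ext
            q=[]
            for P in(A+n,B+n,B-n,A-n):
                w=R@P+[x,y];u,v=w2px('top',[w[0],w[1],.028]);q.append(((u-235+.5)*S,(v-140+.5)*S))
            cv2.fillConvexPoly(img,np.round(q).astype(int),255)
        for A,B in((LL,UL),(LR,UR),(LL,LR),(UL,UR)): seg(A,B,.01)
        return cv2.resize(img,(110,95),interpolation=cv2.INTER_AREA)/255.
    t=cv2.GaussianBlur(m[140:235,235:345],(0,0),1.)
    f=lambda p:(cv2.GaussianBlur(render(p),(0,0),1.)-t).ravel()
    return least_squares(f,x0,diff_step=0.01,x_scale=[.01,.01,.02,.02]) if 0 else __import__('scipy.optimize',fromlist=['minimize']).minimize(lambda p:(f(np.array(p)*.01)**2).sum(),np.array(x0)*100,method='Nelder-Mead',options=dict(initial_simplex=np.array(x0)*100+np.vstack([np.zeros(4),np.eye(4)*[1,1,3,3]]),xatol=.003,maxiter=400))
def corners(p):
    x,y,a,r=p;R=np.array([[np.cos(a),-np.sin(a)],[np.sin(a),np.cos(a)]])
    o=np.array([x,y]); s=.18*np.tan(r)*0+0
    # inner corners: rails inner edges at x=-.09 and top rail; stiles offset
    tx=-.1+.2*np.cos(r)-.01
    C={}
    for n,ys in(('L',.13),('R',-.13)):
        sg=-1 if n=='L' else 1
        for m_,X in(('l',-.09),('u',tx)):
            Y=ys+(X+.1)*np.tan(r)+sg*.01/np.cos(r); C[m_+n]=o+R@[X,Y]
    return C
E
python3 - <<'E'
from fr import *
im=cv2.cvtColor(cv2.imread('pics/top0.png'),cv2.COLOR_BGR2RGB)
g=lambda x,y,z:px2w('top',175+(x+.5)/4.706-.5,140+(y+.5)/4.706-.5,z=z)
P=[g(*q,.028) for q in((359,60),(717,55),(730,329),(358,334))];print(np.array(P))
c=np.mean(P,0);d=P[3]-P[2]; yaw=np.arctan2(-d[0],d[1]);print(c,np.degrees(yaw), [np.linalg.norm(P[i]-P[i-1]) for i in range(4)])
r=fitframe(im,[c[0],c[1],yaw,0.]);p=r.x/100;print(p,np.degrees(p[2]),r.fun,r.nit)
for k,v in corners(p).items():print(k,v)
f,n,gr=g(42,408,.010),g(161,90,.012),g(100,242,.036)
print('foot',f,'nose',n,'mid',(f+n)/2,'grip',gr,np.linalg.norm(n-f),np.degrees(np.arctan2(n[1]-f[1],n[0]-f[0])))
E
```

```text
[[ 0.6671  0.0579  0.028 ]
 [ 0.7168 -0.1964  0.028 ]
 [ 0.5202 -0.233   0.028 ]
 [ 0.4706  0.0232  0.028 ]]
[ 0.5937 -0.087   0.028 ] 10.948653615436696 [np.float64(0.19957917591508317), np.float64(0.25912308998931505), np.float64(0.20004863893812527), np.float64(0.260952095512832)]
[ 0.5921 -0.0875  0.1787  0.0046] 10.239937782524972 79.15139163618984 49
lL [0.4822 0.0146]
uL [0.6592 0.0474]
lR [ 0.5248 -0.2215]
uR [ 0.7018 -0.1887]
foot [0.3822 0.2333 0.01  ] nose [0.6239 0.1967 0.012 ] mid [0.503 0.215 0.011] grip [0.5016 0.213  0.036 ] 0.24446413931230498 -8.596270393225652
```

>>> drive_tool:
  rows:
    - {"offset": [32,-40,0],"delta_rot": [0,0,-8.5],"fingers": -1}
    - {"offset": [32,-40,0],"delta_rot": [0,0,-8.5],"fingers": -1}
    - {"offset": [32,-40,0],"delta_rot": [0,0,-8.5],"fingers": -1}
    - {"offset": [32,-40,0],"delta_rot": [0,0,-8.5],"fingers": -1}
    - {"offset": [32,-40,0],"delta_rot": [0,0,-8.5],"fingers": -1}
    - {"offset": [32,-40,0],"delta_rot": [0,0,-8.5],"fingers": -1}
    - {"offset": [32,-40,0],"delta_rot": [0,0,-8.5],"fingers": -1}
    - {"offset": [32,-40,0],"delta_rot": [0,0,-8.5],"fingers": -1}
    - {"offset": [32,-40,0],"delta_rot": [0,0,-8.5],"fingers": -1}
    - {"offset": [32,-40,0],"delta_rot": [0,0,-8.5],"fingers": -1}

```text
clock: 1.85
tool_pos: [0.4929, 0.2327, 0.2492]
tool_rot: [[0.197, 0.98, 0.001], [0.98, -0.197, 0.001], [0.001, 0.001, -1.0]]
ft_force: [0.7, 0.8, 0.1]
grip_width: 0.0913
gripper_force: 0.0
```

```bash
python3 -c "
from h import *
print(robot.sense()['qpos'])"
```

```text
[-0.50150865  0.28026872  0.01334068  1.82942934 -0.00444349  1.0308263
 -0.68467816]
```

>>> drive_tool:
  force: 30
  rows:
    - {"offset": [1,-2,-15],"delta_rot": [0,0,-8.5],"fingers": -1}
    - {"offset": [1,-2,-15],"delta_rot": [0,0,-8.5],"fingers": -1}
    - {"offset": [1,-2,-15],"delta_rot": [0,0,-8.5],"fingers": -1}
    - {"offset": [1,-2,-15],"delta_rot": [0,0,-8.5],"fingers": -1}
    - {"offset": [1,-2,-15],"delta_rot": [0,0,-8.5],"fingers": -1}
    - {"offset": [1,-2,-15],"delta_rot": [0,0,-8.5],"fingers": -1}
    - {"offset": [1,-2,-15],"delta_rot": [0,0,-8.5],"fingers": -1}
    - {"offset": [1,-2,-15],"delta_rot": [0,0,-8.5],"fingers": -1}
    - {"offset": [1,-2,0],"delta_rot": [0,0,-8.5],"fingers": -1}
    - {"offset": [0,-1,0],"delta_rot": [0,0,-8.5],"fingers": -1}

```text
clock: 2.85
tool_pos: [0.5006, 0.2151, 0.1282]
tool_rot: [[0.994, -0.111, -0.001], [-0.111, -0.994, -0.001], [-0.001, 0.001, -1.0]]
ft_force: [0.2, 0.1, 0.8]
grip_width: 0.0915
gripper_force: 0.0
```

```bash
python3 -c "
from h import *
s=robot.sense();print(s['qpos'],s['tool_pos'],np.degrees(np.arctan2(s['tool_rot'][1][1],s['tool_rot'][0][1])))"
```

```text
[-0.69371769  0.44938322  0.29632041  1.93439614 -0.18034902  0.78414316
 -1.97903951] [0.50060987 0.21505095 0.12817724] -96.3821100544682
```

>>> drive_tool:
  rows:
    - {"offset": [1,-1,-30],"delta_rot": [0,0,-1.9],"fingers": -1}
    - {"offset": [0,0,-30],"delta_rot": [0,0,0],"fingers": -1}
    - {"offset": [0,0,-22],"delta_rot": [0,0,0],"fingers": -1}
    - {"offset": [0,0,-9],"delta_rot": [0,0,0],"fingers": -1}
    - {"offset": [0,0,0],"delta_rot": [0,0,0],"fingers": 1}
    - {"offset": [0,0,0],"delta_rot": [0,0,0],"fingers": 1}
    - {"offset": [0,0,0],"delta_rot": [0,0,0],"fingers": 1}
    - {"offset": [0,0,0],"delta_rot": [0,0,0],"fingers": 1}
    - {"offset": [0,0,0],"delta_rot": [0,0,0],"fingers": 1}
    - {"offset": [0,0,0],"delta_rot": [0,0,0],"fingers": 1}

```text
clock: 3.85
tool_pos: [0.5021, 0.2145, 0.0382]
tool_rot: [[0.99, -0.138, 0.001], [-0.138, -0.99, 0.0], [0.001, -0.001, -1.0]]
ft_force: [0.8, -0.3, 1.1]
grip_width: 0.0479
gripper_force: 0.0
```

```bash
python3 -c "
from h import *
s=robot.sense();print(s['qpos'],s['tool_pos'],np.degrees(np.arctan2(s['tool_rot'][1][1],s['tool_rot'][0][1])))"
```

```text
[-0.65310916  0.5981371   0.25162596  1.96369361 -0.24808356  0.60819425
 -1.94807909] [0.50206425 0.21448141 0.03822894] -97.92646924742238
```

>>> drive_tool:
  rows:
    - {"offset": [0,0,0],"delta_rot": [0,0,0],"fingers": 1}
    - {"offset": [0,0,0],"delta_rot": [0,0,0],"fingers": 1}
    - {"offset": [0,0,0],"delta_rot": [0,0,0],"fingers": 1}
    - {"offset": [0,0,0],"delta_rot": [0,0,0],"fingers": 1}
    - {"offset": [0,0,0],"delta_rot": [0,0,0],"fingers": 1}
    - {"offset": [0,0,0],"delta_rot": [0,0,0],"fingers": 1}
    - {"offset": [0,0,0],"delta_rot": [0,0,0],"fingers": 1}

```text
clock: 4.55
tool_pos: [0.5018, 0.2143, 0.0377]
tool_rot: [[0.99, -0.138, -0.0], [-0.138, -0.99, -0.0], [-0.0, 0.0, -1.0]]
ft_force: [0.5, -0.1, 0.4]
grip_width: 0.0137
gripper_force: 30.0
```

>>> drive_tool:
  rows:
    - {"offset": [0,0,20],"delta_rot": [0,0,0],"fingers": 1}
    - {"offset": [0,0,40],"delta_rot": [0,0,0],"fingers": 1}
    - {"offset": [11,-37,0],"delta_rot": [0,0,-4.34],"fingers": 1}
    - {"offset": [11,-37,0],"delta_rot": [0,0,-4.34],"fingers": 1}
    - {"offset": [11,-37,0],"delta_rot": [0,0,-4.34],"fingers": 1}
    - {"offset": [11,-37,0],"delta_rot": [0,0,-4.34],"fingers": 1}
    - {"offset": [11,-37,0],"delta_rot": [0,0,-4.34],"fingers": 1}
    - {"offset": [11,-37,0],"delta_rot": [0,0,-4.34],"fingers": 1}
    - {"offset": [11,-37,0],"delta_rot": [0,0,-4.34],"fingers": 1}
    - {"offset": [11,-37,0],"delta_rot": [0,0,-4.34],"fingers": 1}

```text
clock: 5.55
tool_pos: [0.5895, -0.083, 0.0972]
tool_rot: [[0.734, -0.68, -0.001], [-0.68, -0.734, 0.0], [-0.001, 0.001, -1.0]]
ft_force: [0.4, 0.1, -3.4]
grip_width: 0.0136
gripper_force: 30.0
```

>>> drive_tool:
  rows:
    - {"offset": [0,0,0],"delta_rot": [0,0,0],"fingers": 1}
    - {"offset": [0,0,0],"delta_rot": [0,0,0],"fingers": 1}

```text
clock: 5.75
tool_pos: [0.5892, -0.0833, 0.0971]
tool_rot: [[0.734, -0.679, -0.001], [-0.679, -0.734, -0.001], [-0.001, 0.001, -1.0]]
ft_force: [-1.3, 1.0, -4.2]
grip_width: 0.0136
gripper_force: 30.0
```

Run:
```python
from fr import *
s=robot.sense();print(s['qpos'],s['tool_pos'],s['ft_force'],np.degrees(np.arctan2(s['tool_rot'][1][1],s['tool_rot'][0][1])))
snap('scene','s1');im,_=snap('top','t1')
a=cv2.imread('pics/s1.png')[150:260,190:370];b=cv2.imread('pics/t1.png')[135:245,225:355]
cv2.imwrite('pics/c1.png',np.hstack([cv2.resize(a,(450,275),interpolation=2),cv2.resize(b,(325,275),interpolation=2)]))
```

```text
[-0.2519  0.598   0.4594  1.8273 -0.3546  0.7994 -1.9287] [ 0.5892 -0.0833  0.0971] [-1.2789  0.9994 -4.2   ] -132.79962180381884
```

View pics/c1.png

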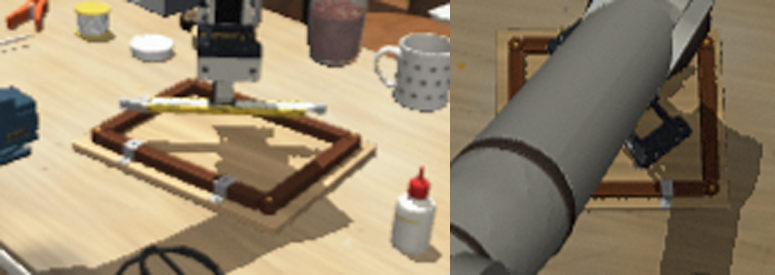

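The left half shows the rule held level over the frame along the diagonal. In the right half the arm blocks the top camera. I lower it next.

>>> drive_tool:
  rows:
    - {"offset": [0,0,-20],"delta_rot": [0,0,0],"fingers": 1}
    - {"offset": [0,0,-15],"delta_rot": [0,0,0],"fingers": 1}
    - {"offset": [0,0,-8],"delta_rot": [0,0,0],"fingers": 1}
    - {"offset": [0,0,0],"delta_rot": [0,0,0],"fingers": 1}
    - {"offset": [0,0,0],"delta_rot": [0,0,0],"fingers": 1}

```text
clock: 6.35
tool_pos: [0.5898, -0.0815, 0.0547]
tool_rot: [[0.736, -0.677, -0.0], [-0.677, -0.736, -0.0], [-0.0, 0.0, -1.0]]
ft_force: [0.4, 0.3, -1.6]
grip_width: 0.0141
gripper_force: 30.0
```

>>> drive_tool:
  rows:
    - {"offset": [0,0,-3],"delta_rot": [0,0,0],"fingers": 1}
    - {"offset": [0,0,-1.5],"delta_rot": [0,0,0],"fingers": 1}
    - {"offset": [0,0,0],"delta_rot": [0,0,0],"fingers": 1}

```text
clock: 6.65
tool_pos: [0.5899, -0.0817, 0.0504]
tool_rot: [[0.735, -0.678, 0.0], [-0.678, -0.735, 0.0], [0.0, -0.0, -1.0]]
ft_force: [-0.2, -0.9, -2.2]
grip_width: 0.0135
gripper_force: 30.0
```

>>> drive_tool:
  rows:
    - {"offset": [-2.2,2.0,-0.5],"delta_rot": [0,0,0],"fingers": 1}
    - {"offset": [-2.2,2.0,0],"delta_rot": [0,0,0],"fingers": 1}
    - {"offset": [0,0,0],"delta_rot": [0,0,0],"fingers": 1}

```text
clock: 6.95
tool_pos: [0.585, -0.0772, 0.0498]
tool_rot: [[0.736, -0.677, -0.0], [-0.677, -0.736, 0.0], [-0.001, -0.0, -1.0]]
ft_force: [-0.9, 0.2, -1.8]
grip_width: 0.0133
gripper_force: 30.0
```

>>> drive_tool:
  rows:
    - {"offset": [-1.5,1.35,0],"delta_rot": [0,0,0],"fingers": 1}
    - {"offset": [0,0,0],"delta_rot": [0,0,0],"fingers": 1}

```text
clock: 7.15
tool_pos: [0.5837, -0.076, 0.0497]
tool_rot: [[0.736, -0.677, -0.0], [-0.677, -0.736, 0.0], [-0.0, -0.0, -1.0]]
ft_force: [0.7, 0.8, -2.2]
grip_width: 0.0138
gripper_force: 30.0
```

>>> drive_tool:
  rows:
    - {"offset": [-1.5,1.35,0],"delta_rot": [0,0,0],"fingers": 1}
    - {"offset": [0,0,0],"delta_rot": [0,0,0],"fingers": 1}

```text
clock: 7.35
tool_pos: [0.5827, -0.0758, 0.05]
tool_rot: [[0.735, -0.678, 0.001], [-0.678, -0.735, -0.001], [0.001, 0.0, -1.0]]
ft_force: [0.7, -2.0, -2.3]
grip_width: 0.0141
gripper_force: 30.0
```

>>> drive_tool:
  rows:
    - {"offset": [-1.5,0,0],"delta_rot": [0,0,0],"fingers": 1}
    - {"offset": [0,0,0],"delta_rot": [0,0,0],"fingers": 1}

```text
clock: 7.55
tool_pos: [0.5813, -0.0759, 0.05]
tool_rot: [[0.735, -0.678, 0.001], [-0.678, -0.735, -0.001], [0.001, 0.0, -1.0]]
ft_force: [1.3, -3.6, -2.8]
grip_width: 0.0138
gripper_force: 30.0
```

>>> drive_tool:
  rows:
    - {"offset": [-1.5,-0.3,0],"delta_rot": [0,0,0],"fingers": 1}
    - {"offset": [0,0,0],"delta_rot": [0,0,0],"fingers": 1}

```text
clock: 7.75
tool_pos: [0.5805, -0.0762, 0.0502]
tool_rot: [[0.735, -0.678, 0.003], [-0.678, -0.735, -0.001], [0.003, -0.001, -1.0]]
ft_force: [3.3, -3.3, -2.1]
grip_width: 0.0138
gripper_force: 30.0
```

>>> drive_tool:
  rows:
    - {"offset": [-1,0,0],"delta_rot": [0,0,0],"fingers": 1}
    - {"offset": [0,0,0],"delta_rot": [0,0,0],"fingers": 1}

```text
clock: 7.95
tool_pos: [0.5803, -0.0763, 0.0505]
tool_rot: [[0.735, -0.678, 0.004], [-0.678, -0.735, -0.001], [0.004, -0.002, -1.0]]
ft_force: [4.7, -4.8, -2.3]
grip_width: 0.0138
gripper_force: 30.0
```

>>> drive_tool:
  rows:
    - {"offset": [0,0,-1.5],"delta_rot": [0,0,0],"fingers": 1}
    - {"offset": [0,0,0],"delta_rot": [0,0,0],"fingers": 1}

```text
clock: 8.15
tool_pos: [0.5804, -0.0763, 0.0497]
tool_rot: [[0.735, -0.678, 0.004], [-0.678, -0.735, -0.001], [0.004, -0.002, -1.0]]
ft_force: [3.0, -3.2, 3.4]
grip_width: 0.0134
gripper_force: 30.0
```

>>> drive_tool:
  rows:
    - {"offset": [0,0,-1.5],"delta_rot": [0,0,0],"fingers": 1}
    - {"offset": [0,0,0],"delta_rot": [0,0,0],"fingers": 1}

```text
clock: 8.35
tool_pos: [0.5805, -0.0764, 0.0496]
tool_rot: [[0.735, -0.678, 0.004], [-0.678, -0.735, -0.0], [0.003, -0.003, -1.0]]
ft_force: [-1.2, -3.5, 16.3]
grip_width: 0.0138
gripper_force: 30.0
```

>>> drive_tool:
  rows:
    - {"offset": [0,0,0.8],"delta_rot": [0,0,0],"fingers": 1}
    - {"offset": [1.5,-1.35,0],"delta_rot": [0,0,0],"fingers": 1}
    - {"offset": [2.94,-2.71,0],"delta_rot": [0,0,0],"fingers": 1}
    - {"offset": [2.94,-2.71,0],"delta_rot": [0,0,0],"fingers": 1}
    - {"offset": [0,0,0],"delta_rot": [0,0,0],"fingers": 1}

```text
clock: 8.85
tool_pos: [0.5871, -0.0825, 0.0496]
tool_rot: [[0.735, -0.678, 0.002], [-0.678, -0.735, 0.001], [0.001, -0.002, -1.0]]
ft_force: [-1.6, -1.8, 12.7]
grip_width: 0.014
gripper_force: 30.0
```

>>> drive_tool:
  rows:
    - {"offset": [2.94,-2.71,0],"delta_rot": [0,0,0],"fingers": 1}
    - {"offset": [2.94,-2.71,0],"delta_rot": [0,0,0],"fingers": 1}
    - {"offset": [2.94,-2.71,0],"delta_rot": [0,0,0],"fingers": 1}
    - {"offset": [2.94,-2.71,0],"delta_rot": [0,0,0],"fingers": 1}
    - {"offset": [0,0,0],"delta_rot": [0,0,0],"fingers": 1}

```text
clock: 9.35
tool_pos: [0.5989, -0.0933, 0.0496]
tool_rot: [[0.735, -0.678, 0.002], [-0.678, -0.735, 0.0], [0.001, -0.002, -1.0]]
ft_force: [-1.1, -1.9, 11.6]
grip_width: 0.0134
gripper_force: 30.0
```

Run:
```python
from h import *
s=robot.sense();print(s['qpos'],s['tool_pos'],s['ft_force'],s['ft_torque'])
snap('scene','s2')
a=cv2.imread('pics/s2.png')[160:250,220:340]
cv2.imwrite('pics/c2.png',cv2.resize(a,(800,600),interpolation=2))
```

```text
[-0.20252978  0.68122351  0.41971224  1.81467358 -0.3975082   0.72732268
 -1.88138571] [ 0.59887275 -0.09334676  0.04961573] [-1.13834938 -1.92029537 11.63685023] [-0.51039338  0.53994854  0.01713554]
```

View pics/c2.png

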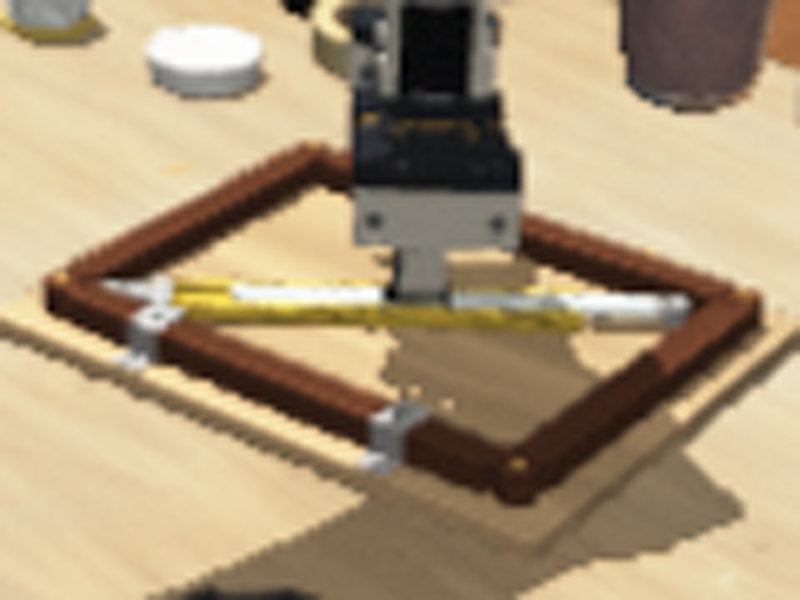

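>>> drive_tool:
  rows:
    - {"offset": [1.84,-1.7,0],"delta_rot": [0,0,0],"fingers": 1}
    - {"offset": [1.84,-1.7,0],"delta_rot": [0,0,0],"fingers": 1}
    - {"offset": [0,0,0],"delta_rot": [0,0,0],"fingers": 1}

```text
clock: 9.7
tool_pos: [0.6023, -0.0965, 0.0496]
tool_rot: [[0.735, -0.678, 0.002], [-0.678, -0.735, 0.001], [0.001, -0.002, -1.0]]
ft_force: [-2.3, -1.1, 12.8]
grip_width: 0.0138
gripper_force: 30.0
```

>>> drive_tool:
  rows:
    - {"offset": [0.74,-0.68,0],"delta_rot": [0,0,0],"fingers": 1}
    - {"offset": [0,0,0],"delta_rot": [0,0,0],"fingers": 1}

```text
clock: 9.9
tool_pos: [0.6028, -0.097, 0.0496]
tool_rot: [[0.735, -0.678, 0.002], [-0.678, -0.735, 0.001], [0.001, -0.002, -1.0]]
ft_force: [-1.8, -1.1, 13.2]
grip_width: 0.0134
gripper_force: 30.0
```

>>> drive_tool:
  rows:
    - {"offset": [0.74,-0.68,0],"delta_rot": [0,0,0],"fingers": 1}
    - {"offset": [0,0,0],"delta_rot": [0,0,0],"fingers": 1}

```text
clock: 10.1
tool_pos: [0.6035, -0.0976, 0.0496]
tool_rot: [[0.735, -0.678, 0.002], [-0.678, -0.735, 0.001], [0.0, -0.002, -1.0]]
ft_force: [-1.8, -0.8, 11.8]
grip_width: 0.0135
gripper_force: 30.0
```

>>> drive_tool:
  rows:
    - {"offset": [0.6,-0.55,0],"delta_rot": [0,0,0],"fingers": 1}
    - {"offset": [0,0,0],"delta_rot": [0,0,0],"fingers": 1}

```text
clock: 10.3
tool_pos: [0.6041, -0.0982, 0.0496]
tool_rot: [[0.735, -0.678, 0.002], [-0.678, -0.735, 0.001], [0.0, -0.002, -1.0]]
ft_force: [-2.9, -1.2, 12.8]
grip_width: 0.0141
gripper_force: 30.0
```

>>> drive_tool:
  rows:
    - {"offset": [0.6,-0.55,0],"delta_rot": [0,0,0],"fingers": 1}
    - {"offset": [0,0,0],"delta_rot": [0,0,0],"fingers": 1}

```text
clock: 10.5
tool_pos: [0.6046, -0.0986, 0.0496]
tool_rot: [[0.735, -0.678, 0.001], [-0.678, -0.735, 0.001], [0.0, -0.002, -1.0]]
ft_force: [-2.6, -1.1, 12.9]
grip_width: 0.0135
gripper_force: 30.0
```

>>> drive_tool:
  rows:
    - {"offset": [0.6,-0.55,0],"delta_rot": [0,0,0],"fingers": 1}
    - {"offset": [0,0,0],"delta_rot": [0,0,0],"fingers": 1}

```text
clock: 10.7
tool_pos: [0.6048, -0.0988, 0.0496]
tool_rot: [[0.735, -0.678, 0.0], [-0.678, -0.735, 0.002], [-0.001, -0.002, -1.0]]
ft_force: [-2.9, -1.0, 15.1]
grip_width: 0.0138
gripper_force: 30.0
```

>>> drive_tool:
  rows:
    - {"offset": [0.6,-0.55,0],"delta_rot": [0,0,0],"fingers": 1}
    - {"offset": [0,0,0],"delta_rot": [0,0,0],"fingers": 1}

```text
clock: 10.9
tool_pos: [0.605, -0.099, 0.0496]
tool_rot: [[0.735, -0.678, -0.0], [-0.678, -0.735, 0.002], [-0.002, -0.001, -1.0]]
ft_force: [-5.7, 0.4, 16.8]
grip_width: 0.0145
gripper_force: 30.0
```

>>> drive_tool:
  rows:
    - {"offset": [0.3,-0.27,0],"delta_rot": [0,0,0],"fingers": 1}
    - {"offset": [0,0,0],"delta_rot": [0,0,0],"fingers": 1}

```text
clock: 11.1
tool_pos: [0.605, -0.099, 0.0495]
tool_rot: [[0.736, -0.677, -0.001], [-0.677, -0.736, 0.003], [-0.003, -0.001, -1.0]]
ft_force: [-6.8, 1.4, 17.5]
grip_width: 0.0137
gripper_force: 30.0
```

Run:
```python
from h import *
np.set_printoptions(precision=5,suppress=True)
s=robot.sense();print(s['tool_pos'],s['ft_force'],s['ft_torque'])
snap('scene','s3')
a=cv2.imread('pics/s3.png')[165:245,225:340]
cv2.imwrite('pics/c3.png',cv2.resize(a,(800,560),interpolation=2))
```

```text
[ 0.60498 -0.09901  0.04955] [-6.76313  1.35427 17.47847] [ 0.08664  1.47716 -0.04706]
```

View pics/c3.png

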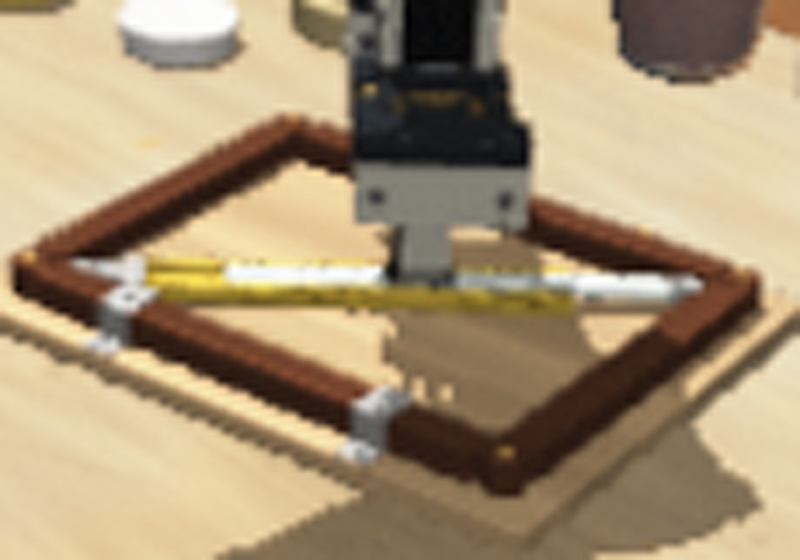

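The image shows the foot in the lower-left corner and the nose in the upper-right corner. I ease the force a little and hold.

>>> drive_tool:
  rows:
    - {"offset": [-0.3,0.27,0],"delta_rot": [0,0,0],"fingers": 1}
    - {"offset": [0,0,0],"delta_rot": [0,0,0],"fingers": 1}
    - {"offset": [0,0,0],"delta_rot": [0,0,0],"fingers": 1}
    - {"offset": [0,0,0],"delta_rot": [0,0,0],"fingers": 1}
    - {"offset": [0,0,0],"delta_rot": [0,0,0],"fingers": 1}
    - {"offset": [0,0,0],"delta_rot": [0,0,0],"fingers": 1}
    - {"offset": [0,0,0],"delta_rot": [0,0,0],"fingers": 1}
    - {"offset": [0,0,0],"delta_rot": [0,0,0],"fingers": 1}
    - {"offset": [0,0,0],"delta_rot": [0,0,0],"fingers": 1}
    - {"offset": [0,0,0],"delta_rot": [0,0,0],"fingers": 1}

```text
clock: 12.15
tool_pos: [0.605, -0.099, 0.0496]
tool_rot: [[0.735, -0.678, -0.0], [-0.678, -0.735, 0.002], [-0.002, -0.001, -1.0]]
ft_force: [-4.5, 1.1, 15.5]
grip_width: 0.0139
gripper_force: 30.0
```

Run:
```python
from h import *
np.set_printoptions(precision=5,suppress=True)
s=robot.sense();print(s['tool_pos'],s['tool_rot'],s['ft_force'],s['ft_torque'])
```

```text
[ 0.60499 -0.099    0.04958] [[ 0.73548 -0.67755 -0.00026]
 [-0.67755 -0.73548  0.00228]
 [-0.00173 -0.0015  -1.     ]] [-4.50356  1.09103 15.54045] [-0.03945  1.2496  -0.04926]
```

>>> drive_tool:
  rows:
    - {"offset": [-3.1,2.85,0],"delta_rot": [0,0,0],"fingers": 1}
    - {"offset": [-3.1,2.85,0],"delta_rot": [0,0,0],"fingers": 1}
    - {"offset": [-3.1,2.85,0],"delta_rot": [0,0,0],"fingers": 1}
    - {"offset": [-3.1,2.85,0],"delta_rot": [0,0,0],"fingers": 1}
    - {"offset": [-3.1,2.85,0],"delta_rot": [0,0,0],"fingers": 1}
    - {"offset": [-3.1,2.85,0],"delta_rot": [0,0,0],"fingers": 1}
    - {"offset": [-3.1,2.85,0],"delta_rot": [0,0,0],"fingers": 1}
    - {"offset": [-3.1,2.85,0],"delta_rot": [0,0,0],"fingers": 1}
    - {"offset": [0,0,0],"delta_rot": [0,0,0],"fingers": 1}

```text
clock: 13.05
tool_pos: [0.581, -0.0768, 0.0496]
tool_rot: [[0.735, -0.678, 0.002], [-0.678, -0.735, 0.001], [0.001, -0.002, -1.0]]
ft_force: [-1.5, -1.5, 13.9]
grip_width: 0.0136
gripper_force: 30.0
```

>>> drive_tool:
  rows:
    - {"offset": [3.7,-3.4,5],"delta_rot": [0,0,0],"fingers": 1}
    - {"offset": [0,0,20],"delta_rot": [0,0,0],"fingers": 1}
    - {"offset": [0,0,27],"delta_rot": [0,0,0],"fingers": 1}
    - {"offset": [0.8,-1,0],"delta_rot": [0,0,8.18],"fingers": 1}
    - {"offset": [0.8,-1,0],"delta_rot": [0,0,8.18],"fingers": 1}
    - {"offset": [0.8,-1,0],"delta_rot": [0,0,8.18],"fingers": 1}
    - {"offset": [0.8,-1,0],"delta_rot": [0,0,8.18],"fingers": 1}
    - {"offset": [0.8,-1,0],"delta_rot": [0,0,8.18],"fingers": 1}
    - {"offset": [0.8,-1,0],"delta_rot": [0,0,8.18],"fingers": 1}
    - {"offset": [0.8,-1,0],"delta_rot": [0,0,8.18],"fingers": 1}

```text
clock: 14.05
tool_pos: [0.5885, -0.0865, 0.0988]
tool_rot: [[0.966, 0.258, -0.003], [0.258, -0.966, 0.001], [-0.002, -0.002, -1.0]]
ft_force: [-1.1, -0.1, -2.8]
grip_width: 0.0138
gripper_force: 30.0
```

>>> drive_tool:
  rows:
    - {"offset": [0.5,-1,0],"delta_rot": [0,0,8.18],"fingers": 1}
    - {"offset": [0.5,-1,0],"delta_rot": [0,0,8.18],"fingers": 1}
    - {"offset": [0.5,-1,0],"delta_rot": [0,0,8.18],"fingers": 1}
    - {"offset": [0.5,-1,0],"delta_rot": [0,0,8.18],"fingers": 1}
    - {"offset": [0,-1,0],"delta_rot": [0,0,8.18],"fingers": 1}
    - {"offset": [0,0,0],"delta_rot": [0,0,8.18],"fingers": 1}
    - {"offset": [0,0,0],"delta_rot": [0,0,0],"fingers": 1}
    - {"offset": [0,0,0],"delta_rot": [0,0,0],"fingers": 1}

```text
clock: 14.85
tool_pos: [0.5909, -0.0921, 0.099]
tool_rot: [[0.447, 0.895, -0.002], [0.895, -0.447, 0.001], [0.0, -0.002, -1.0]]
ft_force: [0.6, 0.6, -3.3]
grip_width: 0.0137
gripper_force: 30.0
```

Run:
```python
from fr import *
s=robot.sense();print(s['qpos'],s['tool_pos'],s['tool_rot'],s['ft_force'])
im,_=snap('top','t4');snap('scene','s4')
a=cv2.imread('pics/s4.png')[150:250,210:350];b=cv2.imread('pics/t4.png')[135:245,225:355]
cv2.imwrite('pics/c4.png',np.hstack([cv2.resize(a,(450,321),interpolation=2),cv2.resize(b,(345,321),interpolation=2)]))
```

```text
[ 0.1071  0.557   0.004   1.8057 -0.004   0.7806 -0.3498] [ 0.5909 -0.0921  0.099 ] [[ 0.4468  0.8947 -0.0016]
 [ 0.8947 -0.4468  0.0009]
 [ 0.0001 -0.0019 -1.    ]] [ 0.5979  0.5946 -3.2526]
```

View pics/c4.png

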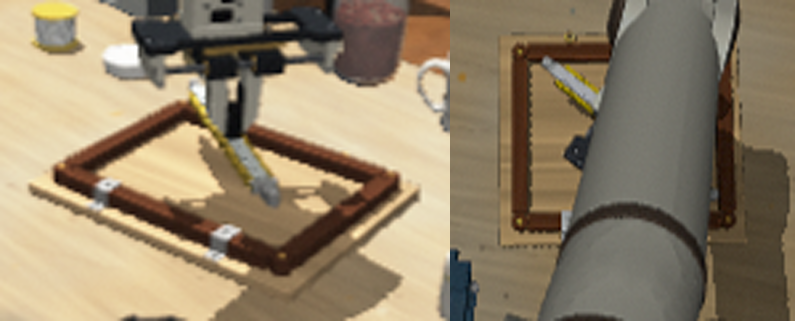

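The picture shows the rule level above the second diagonal, foot toward the lower right. I lower it there.

>>> drive_tool:
  rows:
    - {"offset": [0,0,-20],"delta_rot": [0,0,0],"fingers": 1}
    - {"offset": [0,0,-15],"delta_rot": [0,0,0],"fingers": 1}
    - {"offset": [0,0,-9],"delta_rot": [0,0,0],"fingers": 1}
    - {"offset": [0,0,-3],"delta_rot": [0,0,0],"fingers": 1}
    - {"offset": [0,0,-1.5],"delta_rot": [0,0,0],"fingers": 1}
    - {"offset": [0,0,0],"delta_rot": [0,0,0],"fingers": 1}

```text
clock: 15.55
tool_pos: [0.5919, -0.0925, 0.0512]
tool_rot: [[0.443, 0.896, 0.0], [0.896, -0.443, -0.0], [0.0, 0.0, -1.0]]
ft_force: [0.1, -1.0, -1.8]
grip_width: 0.014
gripper_force: 30.0
```

>>> drive_tool:
  rows:
    - {"offset": [-1.35,-2.7,-0.5],"delta_rot": [0,0,0],"fingers": 1}
    - {"offset": [-1.35,-2.7,0],"delta_rot": [0,0,0],"fingers": 1}
    - {"offset": [-0.9,-1.8,0],"delta_rot": [0,0,0],"fingers": 1}
    - {"offset": [0,0,0],"delta_rot": [0,0,0],"fingers": 1}

```text
clock: 15.95
tool_pos: [0.5879, -0.1005, 0.0508]
tool_rot: [[0.444, 0.896, 0.0], [0.896, -0.444, -0.0], [-0.0, 0.0, -1.0]]
ft_force: [-0.7, -0.7, -2.8]
grip_width: 0.0138
gripper_force: 30.0
```

>>> drive_tool:
  rows:
    - {"offset": [-0.9,-1.8,0],"delta_rot": [0,0,0],"fingers": 1}
    - {"offset": [0,0,0],"delta_rot": [0,0,0],"fingers": 1}

```text
clock: 16.15
tool_pos: [0.587, -0.1018, 0.0506]
tool_rot: [[0.443, 0.896, 0.0], [0.896, -0.443, -0.0], [-0.0, 0.0, -1.0]]
ft_force: [-0.3, -0.2, -3.5]
grip_width: 0.0137
gripper_force: 30.0
```

>>> drive_tool:
  rows:
    - {"offset": [-0.9,-1.8,0],"delta_rot": [0,0,0],"fingers": 1}
    - {"offset": [0,0,0],"delta_rot": [0,0,0],"fingers": 1}

```text
clock: 16.35
tool_pos: [0.5866, -0.1029, 0.0507]
tool_rot: [[0.443, 0.897, 0.001], [0.897, -0.443, 0.0], [0.001, 0.001, -1.0]]
ft_force: [0.7, 1.6, -4.4]
grip_width: 0.0135
gripper_force: 30.0
```

>>> drive_tool:
  rows:
    - {"offset": [-1.4,-0.5,-0.5],"delta_rot": [0,0,0],"fingers": 1}
    - {"offset": [0,0,0],"delta_rot": [0,0,0],"fingers": 1}

```text
clock: 16.55
tool_pos: [0.586, -0.1027, 0.0505]
tool_rot: [[0.442, 0.897, 0.002], [0.897, -0.442, 0.001], [0.002, 0.002, -1.0]]
ft_force: [3.2, 2.7, -1.9]
grip_width: 0.0138
gripper_force: 30.0
```

>>> drive_tool:
  rows:
    - {"offset": [-1.0,-0.8,0],"delta_rot": [0,0,0],"fingers": 1}
    - {"offset": [0,0,0],"delta_rot": [0,0,0],"fingers": 1}

```text
clock: 16.75
tool_pos: [0.5857, -0.1028, 0.0507]
tool_rot: [[0.441, 0.897, 0.003], [0.897, -0.442, 0.001], [0.003, 0.002, -1.0]]
ft_force: [4.5, 4.6, -1.7]
grip_width: 0.014
gripper_force: 30.0
```

>>> drive_tool:
  rows:
    - {"offset": [-0.5,-0.8,0],"delta_rot": [0,0,0],"fingers": 1}
    - {"offset": [0,0,0],"delta_rot": [0,0,0],"fingers": 1}

```text
clock: 16.95
tool_pos: [0.5856, -0.1028, 0.0508]
tool_rot: [[0.441, 0.897, 0.004], [0.897, -0.441, 0.002], [0.004, 0.003, -1.0]]
ft_force: [5.1, 5.5, -1.8]
grip_width: 0.0136
gripper_force: 30.0
```

>>> drive_tool:
  rows:
    - {"offset": [0,0,-1.5],"delta_rot": [0,0,0],"fingers": 1}
    - {"offset": [0,0,-0.8],"delta_rot": [0,0,0],"fingers": 1}
    - {"offset": [0,0,0],"delta_rot": [0,0,0],"fingers": 1}

```text
clock: 17.25
tool_pos: [0.5859, -0.1029, 0.0496]
tool_rot: [[0.441, 0.897, 0.004], [0.897, -0.441, 0.002], [0.004, 0.003, -1.0]]
ft_force: [1.7, 6.1, 7.0]
grip_width: 0.014
gripper_force: 30.0
```

Run:
```python
from h import *
np.set_printoptions(precision=5,suppress=True)
s=robot.sense();print(s['tool_pos'],s['tool_rot'],s['ft_force'],s['ft_torque'])
```

```text
[ 0.58586 -0.10286  0.04964] [[ 0.44109  0.89745  0.00438]
 [ 0.89745 -0.4411   0.00196]
 [ 0.00369  0.00306 -0.99999]] [1.73572 6.12478 6.95844] [ 1.17283 -0.2034   0.16474]
```

>>> drive_tool:
  rows:
    - {"offset": [1.94,3.95,0],"delta_rot": [0,0,0],"fingers": 1}
    - {"offset": [1.94,3.95,0],"delta_rot": [0,0,0],"fingers": 1}
    - {"offset": [1.94,3.95,0],"delta_rot": [0,0,0],"fingers": 1}
    - {"offset": [1.94,3.95,0],"delta_rot": [0,0,0],"fingers": 1}
    - {"offset": [1.94,3.95,0],"delta_rot": [0,0,0],"fingers": 1}
    - {"offset": [1.94,3.95,0],"delta_rot": [0,0,0],"fingers": 1}
    - {"offset": [1.94,3.95,0],"delta_rot": [0,0,0],"fingers": 1}
    - {"offset": [0,0,0],"delta_rot": [0,0,0],"fingers": 1}

```text
clock: 18.05
tool_pos: [0.598, -0.078, 0.0496]
tool_rot: [[0.443, 0.897, 0.002], [0.897, -0.443, -0.001], [0.0, 0.002, -1.0]]
ft_force: [-1.2, 1.5, 9.0]
grip_width: 0.0137
gripper_force: 30.0
```

>>> drive_tool:
  rows:
    - {"offset": [0.88,1.79,0],"delta_rot": [0,0,0],"fingers": 1}
    - {"offset": [0,0,0],"delta_rot": [0,0,0],"fingers": 1}

```text
clock: 18.25
tool_pos: [0.5986, -0.0768, 0.0496]
tool_rot: [[0.443, 0.896, 0.002], [0.896, -0.443, -0.001], [-0.0, 0.002, -1.0]]
ft_force: [-1.1, 0.2, 10.0]
grip_width: 0.0137
gripper_force: 30.0
```

>>> drive_tool:
  rows:
    - {"offset": [0.44,0.9,0],"delta_rot": [0,0,0],"fingers": 1}
    - {"offset": [0,0,0],"delta_rot": [0,0,0],"fingers": 1}

```text
clock: 18.45
tool_pos: [0.5989, -0.0762, 0.0496]
tool_rot: [[0.443, 0.896, 0.002], [0.896, -0.443, -0.001], [-0.001, 0.002, -1.0]]
ft_force: [-1.3, 0.1, 9.7]
grip_width: 0.0138
gripper_force: 30.0
```

>>> drive_tool:
  rows:
    - {"offset": [0.44,0.9,0],"delta_rot": [0,0,0],"fingers": 1}
    - {"offset": [0,0,0],"delta_rot": [0,0,0],"fingers": 1}

```text
clock: 18.65
tool_pos: [0.5994, -0.0753, 0.0496]
tool_rot: [[0.443, 0.896, 0.002], [0.896, -0.443, -0.001], [-0.001, 0.002, -1.0]]
ft_force: [-1.9, -0.4, 10.8]
grip_width: 0.0136
gripper_force: 30.0
```

>>> drive_tool:
  rows:
    - {"offset": [0.44,0.9,0],"delta_rot": [0,0,0],"fingers": 1}
    - {"offset": [0,0,0],"delta_rot": [0,0,0],"fingers": 1}

```text
clock: 18.85
tool_pos: [0.5996, -0.0748, 0.0496]
tool_rot: [[0.444, 0.896, 0.001], [0.896, -0.444, -0.002], [-0.001, 0.002, -1.0]]
ft_force: [-1.7, -0.4, 11.3]
grip_width: 0.0133
gripper_force: 30.1
```

>>> drive_tool:
  rows:
    - {"offset": [0.35,0.72,0],"delta_rot": [0,0,0],"fingers": 1}
    - {"offset": [0,0,0],"delta_rot": [0,0,0],"fingers": 1}

```text
clock: 19.05
tool_pos: [0.5997, -0.0747, 0.0496]
tool_rot: [[0.444, 0.896, 0.001], [0.896, -0.444, -0.002], [-0.002, 0.002, -1.0]]
ft_force: [-2.5, -0.6, 11.4]
grip_width: 0.0137
gripper_force: 30.1
```

>>> drive_tool:
  rows:
    - {"offset": [0.35,0.72,0],"delta_rot": [0,0,0],"fingers": 1}
    - {"offset": [0,0,0],"delta_rot": [0,0,0],"fingers": 1}

```text
clock: 19.25
tool_pos: [0.5997, -0.0746, 0.0496]
tool_rot: [[0.444, 0.896, 0.0], [0.896, -0.444, -0.003], [-0.003, 0.001, -1.0]]
ft_force: [-3.8, -2.4, 12.3]
grip_width: 0.0137
gripper_force: 30.1
```

>>> drive_tool:
  rows:
    - {"offset": [0.35,0.72,0],"delta_rot": [0,0,0],"fingers": 1}
    - {"offset": [0,0,0],"delta_rot": [0,0,0],"fingers": 1}

```text
clock: 19.45
tool_pos: [0.5998, -0.0745, 0.0496]
tool_rot: [[0.445, 0.896, -0.0], [0.896, -0.445, -0.003], [-0.003, 0.001, -1.0]]
ft_force: [-4.3, -4.5, 13.3]
grip_width: 0.0138
gripper_force: 30.1
```

Run:
```python
from h import *
np.set_printoptions(precision=5,suppress=True)
s=robot.sense();print(s['tool_pos'],s['tool_rot'],s['ft_force'],s['ft_torque'])
snap('scene','s5');snap('top','t5')
a=cv2.imread('pics/s5.png')[165:245,225:340];b=cv2.imread('pics/t5.png')[140:190,235:280]
cv2.imwrite('pics/c5.png',np.hstack([cv2.resize(a,(460,320),interpolation=2),cv2.resize(b,(288,320),interpolation=2)]))
```

```text
[ 0.5998  -0.07448  0.04961] [[ 0.44451  0.89577 -0.00033]
 [ 0.89577 -0.44451 -0.00348]
 [-0.00326  0.00125 -0.99999]] [-4.25769 -4.506   13.29832] [-0.76525  1.0683   0.37482]
```

View pics/c5.png

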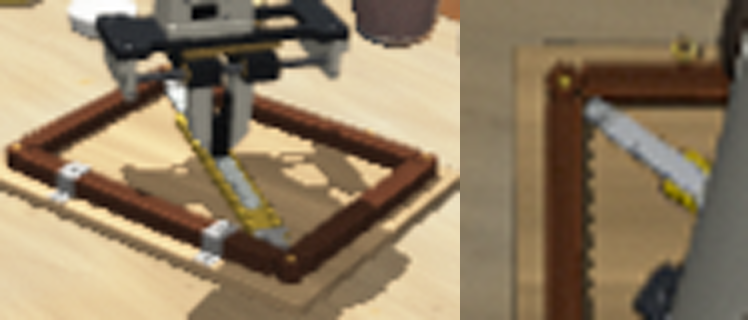

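The nose sits in the upper-left corner. I ease off and hold the second reading.

>>> drive_tool:
  rows:
    - {"offset": [-0.2,-0.4,0],"delta_rot": [0,0,0],"fingers": 1}
    - {"offset": [0,0,0],"delta_rot": [0,0,0],"fingers": 1}
    - {"offset": [0,0,0],"delta_rot": [0,0,0],"fingers": 1}
    - {"offset": [0,0,0],"delta_rot": [0,0,0],"fingers": 1}
    - {"offset": [0,0,0],"delta_rot": [0,0,0],"fingers": 1}
    - {"offset": [0,0,0],"delta_rot": [0,0,0],"fingers": 1}
    - {"offset": [0,0,0],"delta_rot": [0,0,0],"fingers": 1}
    - {"offset": [0,0,0],"delta_rot": [0,0,0],"fingers": 1}
    - {"offset": [0,0,0],"delta_rot": [0,0,0],"fingers": 1}
    - {"offset": [0,0,0],"delta_rot": [0,0,0],"fingers": 1}

```text
clock: 20.55
tool_pos: [0.5998, -0.0745, 0.0496]
tool_rot: [[0.444, 0.896, 0.0], [0.896, -0.444, -0.003], [-0.003, 0.001, -1.0]]
ft_force: [-4.3, -3.2, 12.3]
grip_width: 0.0137
gripper_force: 30.1
```

Run:
```python
from h import *
np.set_printoptions(precision=5,suppress=True)
s=robot.sense();p=s['tool_pos'];print(p,s['ft_force'])
print(np.hypot(p[0]-.58586,p[1]+.10286), np.hypot(.60499-.5805,-.099+.0764))
```

```text
[ 0.59976 -0.07448  0.04959] [-4.34069 -3.24089 12.28847]
0.0316046789482568 0.033324466987485354
```

>>> drive_tool:
  rows:
    - {"offset": [-2.2,-4.5,0],"delta_rot": [0,0,0],"fingers": 1}
    - {"offset": [-2.2,-4.5,0],"delta_rot": [0,0,0],"fingers": 1}
    - {"offset": [-2.2,-4.5,0],"delta_rot": [0,0,0],"fingers": 1}
    - {"offset": [0,0,0.9],"delta_rot": [0,0,0],"fingers": 1}
    - {"offset": [0.4,0.9,0.3],"delta_rot": [0,0,0],"fingers": 0}
    - {"offset": [0,0,0],"delta_rot": [0,0,0],"fingers": 0}
    - {"offset": [0,0,0],"delta_rot": [0,0,0],"fingers": 0}
    - {"offset": [0,0,0],"delta_rot": [0,0,0],"fingers": 0}

```text
clock: 21.35
tool_pos: [0.5934, -0.084, 0.0486]
tool_rot: [[0.443, 0.896, -0.001], [0.896, -0.443, 0.0], [-0.0, -0.001, -1.0]]
ft_force: [-0.2, 0.7, -0.5]
grip_width: 0.0413
gripper_force: 0.0
```

>>> drive_tool:
  rows:
    - {"offset": [0,0,15],"delta_rot": [0,0,0],"fingers": 0}
    - {"offset": [0,0,35],"delta_rot": [0,0,0],"fingers": 0}
    - {"offset": [20,3,5],"delta_rot": [0,0,7.4],"fingers": 0}
    - {"offset": [20,3,0],"delta_rot": [0,0,7.4],"fingers": 0}
    - {"offset": [20,3,0],"delta_rot": [0,0,7.4],"fingers": 0}
    - {"offset": [20,3,0],"delta_rot": [0,0,7.4],"fingers": 0}
    - {"offset": [16,3,0],"delta_rot": [0,0,7.4],"fingers": 0}
    - {"offset": [0,0,0],"delta_rot": [0,0,0],"fingers": 0}

```text
clock: 22.15
tool_pos: [0.6918, -0.0684, 0.1051]
tool_rot: [[-0.188, 0.982, 0.003], [0.982, 0.188, 0.001], [0.0, 0.003, -1.0]]
ft_force: [-1.0, 0.4, -0.1]
grip_width: 0.0457
gripper_force: 0.0
```

Run:
```python
from h import *
s=robot.sense();print(s['tool_pos'],s['tool_rot'],s['ft_force'])
snap('scene','s6');snap('top','t6')
a=cv2.imread('pics/s6.png')[150:250,210:350];b=cv2.imread('pics/t6.png')[135:245,225:355]
cv2.imwrite('pics/c6.png',np.hstack([cv2.resize(a,(450,321),interpolation=2),cv2.resize(b,(345,321),interpolation=2)]))
```

```text
[ 0.69182524 -0.06839767  0.10505146] [[-1.87617259e-01  9.82238689e-01  2.63092619e-03]
 [ 9.82242193e-01  1.87616049e-01  7.01377298e-04]
 [ 1.95315940e-04  2.71579720e-03 -9.99996293e-01]] [-1.00606602  0.40519557 -0.14977946]
```

View pics/c6.png

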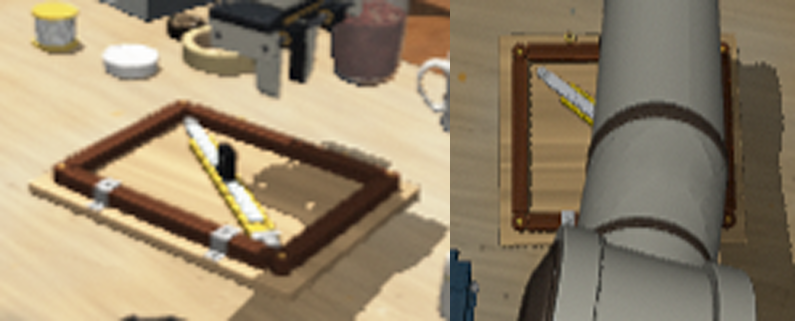

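The rule lies free inside the frame and the gripper is over the rail middle. I pinch the top rail now.

>>> drive_tool:
  force: 45
  rows:
    - {"offset": [-0.5,-1.5,-30],"delta_rot": [0,0,0],"fingers": 0}
    - {"offset": [0,0,-25],"delta_rot": [0,0,0],"fingers": 0}
    - {"offset": [0,0,-12],"delta_rot": [0,0,0],"fingers": 0}
    - {"offset": [0,0,0],"delta_rot": [0,0,0],"fingers": 0.1}
    - {"offset": [0,0,0],"delta_rot": [0,0,0],"fingers": 1}
    - {"offset": [0,0,0],"delta_rot": [0,0,0],"fingers": 1}
    - {"offset": [0,0,0],"delta_rot": [0,0,0],"fingers": 1}
    - {"offset": [0,0,0],"delta_rot": [0,0,0],"fingers": 1}
    - {"offset": [0,0,0],"delta_rot": [0,0,0],"fingers": 1}
    - {"offset": [0,0,0],"delta_rot": [0,0,0],"fingers": 1}

```text
clock: 23.25
tool_pos: [0.6907, -0.0704, 0.0377]
tool_rot: [[-0.186, 0.983, 0.003], [0.983, 0.186, 0.0], [-0.0, 0.003, -1.0]]
ft_force: [5.0, 0.5, -0.6]
grip_width: 0.0196
gripper_force: 45.0
```

>>> drive_tool:
  rows:
    - {"offset": [0,0,0],"delta_rot": [0,0,0],"fingers": 1}
    - {"offset": [0,0,0],"delta_rot": [0,0,0],"fingers": 1}
    - {"offset": [0,0,0],"delta_rot": [0,0,0],"fingers": 1}

```text
clock: 23.55
tool_pos: [0.6907, -0.0704, 0.0377]
tool_rot: [[-0.186, 0.983, 0.003], [0.983, 0.186, 0.0], [-0.0, 0.003, -1.0]]
ft_force: [4.8, 1.0, 0.9]
grip_width: 0.0195
gripper_force: 45.0
```

```bash
cat > st.py <<'E'
from h import *
np.set_printoptions(precision=5,suppress=True)
s=robot.sense();print(s['clock'],s['tool_pos'],s['ft_force'],s['grip_width'])
E
python3 st.py
```

```text
23.55 [ 0.69071 -0.07043  0.03773] [4.81348 1.02627 0.94286] 0.019502546640180668
```

>>> drive_tool:
  rows:
    - {"offset": [-0.36,1.97,0],"delta_rot": [0,0,0],"fingers": 1}
    - {"offset": [0,0,0],"delta_rot": [0,0,0],"fingers": 1}

```text
clock: 23.75
tool_pos: [0.6907, -0.0703, 0.0378]
tool_rot: [[-0.185, 0.983, 0.004], [0.983, 0.185, -0.002], [-0.003, 0.003, -1.0]]
ft_force: [5.9, -2.6, -0.8]
grip_width: 0.0195
gripper_force: 45.0
```

```bash
python3 st.py
```

```text
23.75 [ 0.69066 -0.07034  0.03777] [ 5.9051  -2.64792 -0.82015] 0.01949216463603167
```

>>> drive_tool:
  rows:
    - {"offset": [-0.18,0.98,0],"delta_rot": [0,0,0],"fingers": 1}
    - {"offset": [0,0,0],"delta_rot": [0,0,0],"fingers": 1}

```text
clock: 23.95
tool_pos: [0.6906, -0.0703, 0.0378]
tool_rot: [[-0.184, 0.983, 0.004], [0.983, 0.184, -0.003], [-0.004, 0.004, -1.0]]
ft_force: [7.7, -4.8, -1.8]
grip_width: 0.0193
gripper_force: 45.0
```

```bash
python3 st.py
```

```text
23.95 [ 0.69061 -0.07031  0.0378 ] [ 7.66856 -4.75093 -1.83584] 0.019279386684717587
```

>>> drive_tool:
  rows:
    - {"offset": [-0.18,0.98,0],"delta_rot": [0,0,0],"fingers": 1}
    - {"offset": [0,0,0],"delta_rot": [0,0,0],"fingers": 1}

```text
clock: 24.15
tool_pos: [0.6906, -0.0703, 0.0378]
tool_rot: [[-0.184, 0.983, 0.005], [0.983, 0.184, -0.004], [-0.005, 0.004, -1.0]]
ft_force: [7.6, -4.8, -1.6]
grip_width: 0.0195
gripper_force: 45.0
```

```bash
python3 st.py
```

```text
24.15 [ 0.69062 -0.07025  0.03782] [ 7.60546 -4.83307 -1.61267] 0.0195217618987767
```

>>> drive_tool:
  rows:
    - {"offset": [-0.18,0.98,0],"delta_rot": [0,0,0],"fingers": 1}
    - {"offset": [0,0,0],"delta_rot": [0,0,0],"fingers": 1}

```text
clock: 24.35
tool_pos: [0.6906, -0.0701, 0.0379]
tool_rot: [[-0.183, 0.983, 0.005], [0.983, 0.183, -0.005], [-0.005, 0.004, -1.0]]
ft_force: [7.7, -6.4, -1.7]
grip_width: 0.0193
gripper_force: 45.0
```

```bash
python3 st.py
```

```text
24.35 [ 0.69057 -0.07009  0.03786] [ 7.72152 -6.36693 -1.69213] 0.019291985583086143
```

>>> drive_tool:
  rows:
    - {"offset": [-0.09,0.5,0],"delta_rot": [0,0,0],"fingers": 1}
    - {"offset": [0,0,0],"delta_rot": [0,0,0],"fingers": 1}

```text
clock: 24.55
tool_pos: [0.6905, -0.0699, 0.0378]
tool_rot: [[-0.183, 0.983, 0.005], [0.983, 0.183, -0.005], [-0.006, 0.004, -1.0]]
ft_force: [7.8, -6.1, -2.4]
grip_width: 0.0194
gripper_force: 45.0
```

```bash
python3 st.py
```

```text
24.55 [ 0.69052 -0.06987  0.03783] [ 7.78425 -6.07099 -2.42486] 0.019408959931656276
```

>>> drive_tool:
  rows:
    - {"offset": [-0.09,0.5,0],"delta_rot": [0,0,0],"fingers": 1}
    - {"offset": [0,0,0],"delta_rot": [0,0,0],"fingers": 1}

```text
clock: 24.75
tool_pos: [0.6904, -0.0695, 0.0378]
tool_rot: [[-0.183, 0.983, 0.005], [0.983, 0.183, -0.005], [-0.006, 0.004, -1.0]]
ft_force: [7.4, -7.1, -2.8]
grip_width: 0.0196
gripper_force: 45.0
```

```bash
python3 st.py
```

```text
24.75 [ 0.69043 -0.06946  0.03785] [ 7.39127 -7.13847 -2.75212] 0.019578613604057344
```

>>> drive_tool:
  rows:
    - {"offset": [-0.05,0.25,0],"delta_rot": [0,0,0],"fingers": 1}
    - {"offset": [0,0,0],"delta_rot": [0,0,0],"fingers": 1}

```text
clock: 24.95
tool_pos: [0.6904, -0.0693, 0.0379]
tool_rot: [[-0.183, 0.983, 0.005], [0.983, 0.183, -0.005], [-0.006, 0.004, -1.0]]
ft_force: [8.4, -6.7, -1.5]
grip_width: 0.0195
gripper_force: 45.0
```

```bash
python3 st.py
```

```text
24.95 [ 0.69041 -0.06929  0.03786] [ 8.42324 -6.72102 -1.49862] 0.01950059056590651
```

>>> drive_tool:
  rows:
    - {"offset": [0.18,-1.0,0],"delta_rot": [0,0,0],"fingers": 1}
    - {"offset": [0.18,-1.0,0],"delta_rot": [0,0,0],"fingers": 1}
    - {"offset": [0.18,-1.0,0],"delta_rot": [0,0,0],"fingers": 1}
    - {"offset": [0.05,-0.5,0],"delta_rot": [0,0,0],"fingers": 1}
    - {"offset": [0,0,0],"delta_rot": [0,0,0],"fingers": 1}

```text
clock: 25.45
tool_pos: [0.6905, -0.0694, 0.0378]
tool_rot: [[-0.185, 0.983, 0.004], [0.983, 0.185, -0.001], [-0.002, 0.003, -1.0]]
ft_force: [6.4, -2.8, -0.2]
grip_width: 0.0198
gripper_force: 45.0
```

```bash
python3 st.py
```

```text
25.45 [ 0.69048 -0.0694   0.03779] [ 6.41844 -2.7723  -0.15992] 0.019775209944590155
```

>>> drive_tool:
  force: 30
  rows:
    - {"offset": [0,0,0],"delta_rot": [0,0,0],"fingers": 0}
    - {"offset": [0,0,0],"delta_rot": [0,0,0],"fingers": 0}
    - {"offset": [0,0,0],"delta_rot": [0,0,0],"fingers": 0}
    - {"offset": [0,0,20],"delta_rot": [0,0,0],"fingers": 0}
    - {"offset": [0,0,47],"delta_rot": [0,0,0],"fingers": 0}
    - {"offset": [-20,-3,0],"delta_rot": [0,0,-7.4],"fingers": 0}
    - {"offset": [-20,-3,0],"delta_rot": [0,0,-7.4],"fingers": 0}
    - {"offset": [-20,-3,0],"delta_rot": [0,0,-7.4],"fingers": 0}
    - {"offset": [-20,-3,0],"delta_rot": [0,0,-7.4],"fingers": 0}
    - {"offset": [-17,-3,0],"delta_rot": [0,0,-7.4],"fingers": 0}

```text
clock: 26.45
tool_pos: [0.5896, -0.0828, 0.1036]
tool_rot: [[0.448, 0.894, -0.002], [0.894, -0.448, 0.0], [-0.001, -0.002, -1.0]]
ft_force: [0.2, 0.5, 1.2]
grip_width: 0.0461
gripper_force: 0.0
```

>>> drive_tool:
  rows:
    - {"offset": [0,0,0],"delta_rot": [0,0,0],"fingers": 0}
    - {"offset": [0,0,0],"delta_rot": [0,0,0],"fingers": 0}

```text
clock: 26.65
tool_pos: [0.5917, -0.0826, 0.104]
tool_rot: [[0.441, 0.898, -0.0], [0.898, -0.441, 0.0], [-0.0, -0.0, -1.0]]
ft_force: [0.6, -0.6, -0.9]
grip_width: 0.0461
gripper_force: 0.0
```

```bash
python3 st.py
```

```text
26.65 [ 0.59167 -0.08262  0.10402] [ 0.60148 -0.62336 -0.85795] 0.04608512067478704
```

>>> drive_tool:
  rows:
    - {"offset": [1.7,-1.4,-25],"delta_rot": [0,0,0],"fingers": 0}
    - {"offset": [0,0,-20],"delta_rot": [0,0,0],"fingers": 0}
    - {"offset": [0,0,-9],"delta_rot": [0,0,0],"fingers": 0}
    - {"offset": [0,0,0],"delta_rot": [0,0,0],"fingers": 1}
    - {"offset": [0,0,0],"delta_rot": [0,0,0],"fingers": 1}
    - {"offset": [0,0,0],"delta_rot": [0,0,0],"fingers": 1}
    - {"offset": [0,0,0],"delta_rot": [0,0,0],"fingers": 1}
    - {"offset": [0,0,0],"delta_rot": [0,0,0],"fingers": 1}
    - {"offset": [0,0,0],"delta_rot": [0,0,0],"fingers": 1}
    - {"offset": [0,0,0],"delta_rot": [0,0,0],"fingers": 1}

```text
clock: 27.65
tool_pos: [0.5944, -0.0845, 0.0509]
tool_rot: [[0.443, 0.897, 0.002], [0.897, -0.443, -0.0], [0.001, 0.002, -1.0]]
ft_force: [1.3, -0.4, 4.6]
grip_width: 0.0138
gripper_force: 30.0
```

>>> drive_tool:
  rows:
    - {"offset": [0,0,0],"delta_rot": [0,0,0],"fingers": 1}
    - {"offset": [-1.77,-3.59,0],"delta_rot": [0,0,0],"fingers": 1}
    - {"offset": [-1.77,-3.59,0],"delta_rot": [0,0,0],"fingers": 1}
    - {"offset": [-1.77,-3.59,0],"delta_rot": [0,0,0],"fingers": 1}
    - {"offset": [-1.3,-2.7,0],"delta_rot": [0,0,0],"fingers": 1}
    - {"offset": [0,0,0],"delta_rot": [0,0,0],"fingers": 1}

```text
clock: 28.25
tool_pos: [0.5875, -0.0985, 0.0508]
tool_rot: [[0.444, 0.896, 0.002], [0.896, -0.444, -0.0], [0.0, 0.002, -1.0]]
ft_force: [0.9, -0.9, 6.3]
grip_width: 0.0139
gripper_force: 30.0
```

>>> drive_tool:
  rows:
    - {"offset": [-0.9,-1.8,0],"delta_rot": [0,0,0],"fingers": 1}
    - {"offset": [-0.9,-1.8,0],"delta_rot": [0,0,0],"fingers": 1}
    - {"offset": [0,0,0],"delta_rot": [0,0,0],"fingers": 1}

```text
clock: 28.55
tool_pos: [0.5866, -0.1005, 0.0508]
tool_rot: [[0.443, 0.897, 0.003], [0.897, -0.443, 0.001], [0.002, 0.002, -1.0]]
ft_force: [2.8, 2.4, 5.8]
grip_width: 0.0138
gripper_force: 30.0
```

>>> drive_tool:
  rows:
    - {"offset": [-0.8,-1.4,0],"delta_rot": [0,0,0],"fingers": 1}
    - {"offset": [-0.7,-1.0,0],"delta_rot": [0,0,0],"fingers": 1}
    - {"offset": [0,0,0],"delta_rot": [0,0,0],"fingers": 1}

```text
clock: 28.85
tool_pos: [0.5863, -0.1006, 0.0509]
tool_rot: [[0.441, 0.898, 0.005], [0.898, -0.441, 0.003], [0.005, 0.003, -1.0]]
ft_force: [5.9, 5.9, 3.6]
grip_width: 0.0143
gripper_force: 30.0
```

```bash
python3 st.py
```

```text
28.85 [ 0.58626 -0.10063  0.05086] [5.94898 5.91998 3.58539] 0.014252921366667459
```

>>> drive_tool:
  rows:
    - {"offset": [0,0,-0.6],"delta_rot": [0,0,0],"fingers": 1}
    - {"offset": [0,0,0],"delta_rot": [0,0,0],"fingers": 1}

```text
clock: 29.05
tool_pos: [0.5863, -0.1007, 0.0508]
tool_rot: [[0.441, 0.898, 0.005], [0.898, -0.441, 0.003], [0.005, 0.003, -1.0]]
ft_force: [4.1, 6.6, 8.5]
grip_width: 0.0141
gripper_force: 30.0
```

```bash
python3 st.py
```

```text
29.05 [ 0.58634 -0.10066  0.05084] [4.07853 6.59679 8.53836] 0.014072144597541953
```

>>> drive_tool:
  rows:
    - {"offset": [1.94,3.95,0],"delta_rot": [0,0,0],"fingers": 1}
    - {"offset": [1.94,3.95,0],"delta_rot": [0,0,0],"fingers": 1}
    - {"offset": [1.94,3.95,0],"delta_rot": [0,0,0],"fingers": 1}
    - {"offset": [1.94,3.95,0],"delta_rot": [0,0,0],"fingers": 1}
    - {"offset": [1.94,3.95,0],"delta_rot": [0,0,0],"fingers": 1}
    - {"offset": [1.94,3.95,0],"delta_rot": [0,0,0],"fingers": 1}
    - {"offset": [1.94,3.95,0],"delta_rot": [0,0,0],"fingers": 1}
    - {"offset": [0,0,0],"delta_rot": [0,0,0],"fingers": 1}

```text
clock: 29.85
tool_pos: [0.5984, -0.076, 0.0508]
tool_rot: [[0.443, 0.897, 0.002], [0.897, -0.443, -0.0], [0.001, 0.002, -1.0]]
ft_force: [0.3, 0.7, 10.4]
grip_width: 0.0137
gripper_force: 30.0
```

>>> drive_tool:
  rows:
    - {"offset": [0.88,1.79,0],"delta_rot": [0,0,0],"fingers": 1}
    - {"offset": [0,0,0],"delta_rot": [0,0,0],"fingers": 1}

```text
clock: 30.05
tool_pos: [0.5989, -0.0748, 0.0507]
tool_rot: [[0.443, 0.897, 0.002], [0.897, -0.443, -0.001], [0.0, 0.002, -1.0]]
ft_force: [0.2, 0.3, 9.9]
grip_width: 0.0138
gripper_force: 30.0
```

```bash
python3 st.py
```

```text
30.05 [ 0.5989  -0.07477  0.05075] [0.23516 0.29062 9.94995] 0.013771637208754631
```

Draw is 28.8 mm; I continue in small steps until contact.

>>> drive_tool:
  rows:
    - {"offset": [0.88,1.79,0],"delta_rot": [0,0,0],"fingers": 1}
    - {"offset": [0,0,0],"delta_rot": [0,0,0],"fingers": 1}

```text
clock: 30.25
tool_pos: [0.5997, -0.0731, 0.0508]
tool_rot: [[0.443, 0.896, 0.002], [0.896, -0.443, -0.001], [0.0, 0.002, -1.0]]
ft_force: [0.1, 0.6, 11.3]
grip_width: 0.0137
gripper_force: 30.0
```

>>> drive_tool:
  rows:
    - {"offset": [0.44,0.9,0],"delta_rot": [0,0,0],"fingers": 1}
    - {"offset": [0,0,0],"delta_rot": [0,0,0],"fingers": 1}

```text
clock: 30.45
tool_pos: [0.6001, -0.0724, 0.0508]
tool_rot: [[0.443, 0.896, 0.002], [0.896, -0.443, -0.001], [-0.0, 0.002, -1.0]]
ft_force: [-0.1, 0.1, 12.5]
grip_width: 0.0136
gripper_force: 30.0
```

>>> drive_tool:
  rows:
    - {"offset": [0.44,0.9,0],"delta_rot": [0,0,0],"fingers": 1}
    - {"offset": [0,0,0],"delta_rot": [0,0,0],"fingers": 1}

```text
clock: 30.65
tool_pos: [0.6005, -0.0716, 0.0508]
tool_rot: [[0.443, 0.896, 0.002], [0.896, -0.443, -0.001], [-0.0, 0.002, -1.0]]
ft_force: [-0.7, -0.3, 11.8]
grip_width: 0.0139
gripper_force: 30.0
```

>>> drive_tool:
  rows:
    - {"offset": [0.35,0.72,0],"delta_rot": [0,0,0],"fingers": 1}
    - {"offset": [0,0,0],"delta_rot": [0,0,0],"fingers": 1}

```text
clock: 30.85
tool_pos: [0.6006, -0.0713, 0.0508]
tool_rot: [[0.444, 0.896, 0.001], [0.896, -0.444, -0.001], [-0.001, 0.002, -1.0]]
ft_force: [-1.5, -1.1, 11.7]
grip_width: 0.0135
gripper_force: 30.0
```

```bash
python3 st.py
```

```text
30.85 [ 0.60065 -0.07132  0.05078] [-1.49441 -1.12826 11.70014] 0.013515106276606279
```

>>> drive_tool:
  rows:
    - {"offset": [0.35,0.72,0],"delta_rot": [0,0,0],"fingers": 1}
    - {"offset": [0,0,0],"delta_rot": [0,0,0],"fingers": 1}

```text
clock: 31.05
tool_pos: [0.6007, -0.0712, 0.0508]
tool_rot: [[0.444, 0.896, 0.001], [0.896, -0.444, -0.002], [-0.001, 0.001, -1.0]]
ft_force: [-1.7, -2.0, 13.6]
grip_width: 0.0137
gripper_force: 30.0
```

>>> drive_tool:
  rows:
    - {"offset": [0.35,0.72,0],"delta_rot": [0,0,0],"fingers": 1}
    - {"offset": [0,0,0],"delta_rot": [0,0,0],"fingers": 1}
    - {"offset": [0,0,0],"delta_rot": [0,0,0],"fingers": 1}

```text
clock: 31.35
tool_pos: [0.6007, -0.0711, 0.0507]
tool_rot: [[0.444, 0.896, 0.0], [0.896, -0.444, -0.002], [-0.002, 0.001, -1.0]]
ft_force: [-2.1, -3.2, 13.2]
grip_width: 0.014
gripper_force: 30.0
```

```bash
python3 st.py; python3 -c "
from h import *
p=robot.sense()['tool_pos'];print(np.hypot(p[0]-.58634,p[1]+.10066))"
```

```text
31.35 [ 0.60071 -0.07109  0.05073] [-2.09348 -3.19702 13.20194] 0.013968324165260426
0.03287890578146968
```

The two draws conflict by about half a millimetre: this diagonal rose 1.28 mm where the rail move predicts about 0.76 mm. I'll measure the first diagonal again.

>>> drive_tool:
  rows:
    - {"offset": [-1.9,-3.85,0],"delta_rot": [0,0,0],"fingers": 1}
    - {"offset": [-1.9,-3.85,0],"delta_rot": [0,0,0],"fingers": 1}
    - {"offset": [-1.9,-3.85,0],"delta_rot": [0,0,0],"fingers": 1}
    - {"offset": [-1.9,-3.85,0],"delta_rot": [0,0,0],"fingers": 1}
    - {"offset": [-1.9,-3.85,0],"delta_rot": [0,0,0],"fingers": 1}
    - {"offset": [-1.9,-3.85,0],"delta_rot": [0,0,0],"fingers": 1}
    - {"offset": [-1.9,-3.85,0],"delta_rot": [0,0,0],"fingers": 1}
    - {"offset": [-1.9,-3.85,0],"delta_rot": [0,0,0],"fingers": 1}
    - {"offset": [0,0,0],"delta_rot": [0,0,0],"fingers": 1}

```text
clock: 32.25
tool_pos: [0.5864, -0.1005, 0.0508]
tool_rot: [[0.444, 0.896, 0.002], [0.896, -0.444, -0.001], [0.0, 0.002, -1.0]]
ft_force: [-0.2, -0.8, 11.5]
grip_width: 0.0139
gripper_force: 30.0
```

>>> drive_tool:
  rows:
    - {"offset": [2.2,4.5,5],"delta_rot": [0,0,0],"fingers": 1}
    - {"offset": [0,0,20],"delta_rot": [0,0,0],"fingers": 1}
    - {"offset": [0,0,27],"delta_rot": [0,0,0],"fingers": 1}
    - {"offset": [0.2,0.9,0],"delta_rot": [0,0,-8.18],"fingers": 1}
    - {"offset": [0.2,0.9,0],"delta_rot": [0,0,-8.18],"fingers": 1}
    - {"offset": [0.2,0.9,0],"delta_rot": [0,0,-8.18],"fingers": 1}
    - {"offset": [0.2,0.9,0],"delta_rot": [0,0,-8.18],"fingers": 1}
    - {"offset": [0.2,0.9,0],"delta_rot": [0,0,-8.18],"fingers": 1}
    - {"offset": [0.2,0.9,0],"delta_rot": [0,0,-8.18],"fingers": 1}
    - {"offset": [0.2,0.9,0],"delta_rot": [0,0,-8.18],"fingers": 1}

```text
clock: 33.25
tool_pos: [0.5872, -0.088, 0.0999]
tool_rot: [[0.994, 0.106, -0.004], [0.106, -0.994, 0.001], [-0.004, -0.001, -1.0]]
ft_force: [-0.9, -0.7, -2.0]
grip_width: 0.0135
gripper_force: 30.0
```

>>> drive_tool:
  rows:
    - {"offset": [0.2,0.9,0],"delta_rot": [0,0,-8.18],"fingers": 1}
    - {"offset": [0.2,0.9,0],"delta_rot": [0,0,-8.18],"fingers": 1}
    - {"offset": [0.2,0.9,0],"delta_rot": [0,0,-8.18],"fingers": 1}
    - {"offset": [0.2,0.9,0],"delta_rot": [0,0,-8.18],"fingers": 1}
    - {"offset": [0.2,0.9,0],"delta_rot": [0,0,-8.18],"fingers": 1}
    - {"offset": [0,0,0],"delta_rot": [0,0,-8.18],"fingers": 1}
    - {"offset": [0,0,0],"delta_rot": [0,0,0],"fingers": 1}
    - {"offset": [0,0,0],"delta_rot": [0,0,0],"fingers": 1}

```text
clock: 34.05
tool_pos: [0.5891, -0.0836, 0.1004]
tool_rot: [[0.738, -0.675, -0.003], [-0.675, -0.738, 0.0], [-0.002, 0.002, -1.0]]
ft_force: [0.7, -0.3, -2.7]
grip_width: 0.0141
gripper_force: 30.0
```

```bash
python3 st.py
```

```text
34.05 [ 0.58905 -0.08359  0.1004 ] [ 0.67162 -0.29747 -2.6519 ] 0.014135411140331951
```

>>> drive_tool:
  rows:
    - {"offset": [0,0,-20],"delta_rot": [0,0,0],"fingers": 1}
    - {"offset": [0,0,-15],"delta_rot": [0,0,0],"fingers": 1}
    - {"offset": [0,0,-9],"delta_rot": [0,0,0],"fingers": 1}
    - {"offset": [0,0,-3],"delta_rot": [0,0,0],"fingers": 1}
    - {"offset": [0,0,-1.9],"delta_rot": [0,0,0],"fingers": 1}
    - {"offset": [0,0,0],"delta_rot": [0,0,0],"fingers": 1}

```text
clock: 34.65
tool_pos: [0.5904, -0.0843, 0.0526]
tool_rot: [[0.736, -0.677, 0.0], [-0.677, -0.736, -0.0], [0.0, -0.0, -1.0]]
ft_force: [0.6, -0.0, -2.7]
grip_width: 0.0136
gripper_force: 30.0
```

>>> drive_tool:
  rows:
    - {"offset": [-2.2,2.0,0],"delta_rot": [0,0,0],"fingers": 1}
    - {"offset": [-2.2,2.0,0],"delta_rot": [0,0,0],"fingers": 1}
    - {"offset": [0,0,0],"delta_rot": [0,0,0],"fingers": 1}

```text
clock: 34.95
tool_pos: [0.5855, -0.0794, 0.0527]
tool_rot: [[0.736, -0.677, 0.0], [-0.677, -0.736, 0.001], [-0.0, -0.0, -1.0]]
ft_force: [-0.1, 0.5, -2.8]
grip_width: 0.0141
gripper_force: 30.0
```

>>> drive_tool:
  rows:
    - {"offset": [-1.5,1.0,0],"delta_rot": [0,0,0],"fingers": 1}
    - {"offset": [0,0,0],"delta_rot": [0,0,0],"fingers": 1}

```text
clock: 35.15
tool_pos: [0.5841, -0.0789, 0.0525]
tool_rot: [[0.736, -0.677, 0.0], [-0.677, -0.736, 0.0], [-0.0, -0.0, -1.0]]
ft_force: [-0.3, -0.1, -3.0]
grip_width: 0.014
gripper_force: 30.0
```

>>> drive_tool:
  rows:
    - {"offset": [-1.5,1.0,0],"delta_rot": [0,0,0],"fingers": 1}
    - {"offset": [0,0,0],"delta_rot": [0,0,0],"fingers": 1}

```text
clock: 35.35
tool_pos: [0.5827, -0.0779, 0.0524]
tool_rot: [[0.736, -0.678, -0.0], [-0.678, -0.736, 0.0], [-0.0, -0.0, -1.0]]
ft_force: [0.3, -0.4, -3.5]
grip_width: 0.0142
gripper_force: 30.0
```

>>> drive_tool:
  rows:
    - {"offset": [-1.2,1.1,-1.0],"delta_rot": [0,0,0],"fingers": 1}
    - {"offset": [0,0,0],"delta_rot": [0,0,0],"fingers": 1}

```text
clock: 35.55
tool_pos: [0.5823, -0.0775, 0.0517]
tool_rot: [[0.735, -0.678, 0.002], [-0.678, -0.735, -0.001], [0.002, -0.001, -1.0]]
ft_force: [2.0, -2.1, -2.6]
grip_width: 0.0132
gripper_force: 30.0
```

>>> drive_tool:
  rows:
    - {"offset": [-1.2,0.8,0],"delta_rot": [0,0,0],"fingers": 1}
    - {"offset": [0,0,0],"delta_rot": [0,0,0],"fingers": 1}

```text
clock: 35.75
tool_pos: [0.5821, -0.0775, 0.0522]
tool_rot: [[0.735, -0.678, 0.004], [-0.678, -0.735, -0.002], [0.004, -0.001, -1.0]]
ft_force: [3.4, -2.9, -2.5]
grip_width: 0.0142
gripper_force: 30.0
```

>>> drive_tool:
  rows:
    - {"offset": [-1.2,0.8,0],"delta_rot": [0,0,0],"fingers": 1}
    - {"offset": [0,0,0],"delta_rot": [0,0,0],"fingers": 1}

```text
clock: 35.95
tool_pos: [0.5819, -0.0774, 0.0526]
tool_rot: [[0.735, -0.678, 0.006], [-0.678, -0.735, -0.003], [0.006, -0.002, -1.0]]
ft_force: [6.1, -3.8, -2.9]
grip_width: 0.0141
gripper_force: 30.0
```

>>> drive_tool:
  rows:
    - {"offset": [-0.8,0.4,0],"delta_rot": [0,0,0],"fingers": 1}
    - {"offset": [0,0,0],"delta_rot": [0,0,0],"fingers": 1}

```text
clock: 36.15
tool_pos: [0.5817, -0.0775, 0.0528]
tool_rot: [[0.734, -0.679, 0.007], [-0.679, -0.734, -0.003], [0.008, -0.002, -1.0]]
ft_force: [7.0, -4.7, -2.3]
grip_width: 0.0136
gripper_force: 30.0
```

```bash
python3 st.py
```

```text
36.15 [ 0.5817  -0.07747  0.05285] [ 6.97505 -4.68032 -2.3371 ] 0.013586946127688538
```

>>> drive_tool:
  rows:
    - {"offset": [0,0,-1.5],"delta_rot": [0,0,0],"fingers": 1}
    - {"offset": [0,0,-1.2],"delta_rot": [0,0,0],"fingers": 1}
    - {"offset": [0,0,0],"delta_rot": [0,0,0],"fingers": 1}

```text
clock: 36.45
tool_pos: [0.5819, -0.0775, 0.0508]
tool_rot: [[0.734, -0.679, 0.007], [-0.679, -0.734, -0.003], [0.007, -0.003, -1.0]]
ft_force: [5.9, -5.1, 3.3]
grip_width: 0.0134
gripper_force: 30.0
```

>>> drive_tool:
  rows:
    - {"offset": [0,0,-1.0],"delta_rot": [0,0,0],"fingers": 1}
    - {"offset": [0,0,0],"delta_rot": [0,0,0],"fingers": 1}

```text
clock: 36.65
tool_pos: [0.582, -0.0775, 0.0508]
tool_rot: [[0.734, -0.679, 0.008], [-0.679, -0.734, -0.002], [0.007, -0.003, -1.0]]
ft_force: [2.7, -4.7, 12.2]
grip_width: 0.0137
gripper_force: 30.0
```

```bash
python3 st.py
```

```text
36.65 [ 0.582   -0.07754  0.05077] [ 2.69285 -4.66225 12.19194] 0.013709237397317
```

>>> drive_tool:
  rows:
    - {"offset": [3.1,-2.86,0],"delta_rot": [0,0,0],"fingers": 1}
    - {"offset": [3.1,-2.86,0],"delta_rot": [0,0,0],"fingers": 1}
    - {"offset": [3.1,-2.86,0],"delta_rot": [0,0,0],"fingers": 1}
    - {"offset": [3.1,-2.86,0],"delta_rot": [0,0,0],"fingers": 1}
    - {"offset": [3.1,-2.86,0],"delta_rot": [0,0,0],"fingers": 1}
    - {"offset": [3.1,-2.86,0],"delta_rot": [0,0,0],"fingers": 1}
    - {"offset": [3.1,-2.86,0],"delta_rot": [0,0,0],"fingers": 1}
    - {"offset": [0,0,0],"delta_rot": [0,0,0],"fingers": 1}

```text
clock: 37.45
tool_pos: [0.6025, -0.0965, 0.0507]
tool_rot: [[0.735, -0.678, 0.005], [-0.678, -0.735, -0.001], [0.004, -0.003, -1.0]]
ft_force: [-1.4, -1.8, 14.6]
grip_width: 0.0137
gripper_force: 30.0
```

```bash
python3 st.py; python3 -c "
from h import *
p=robot.sense()['tool_pos'];print(np.hypot(p[0]-.5820,p[1]+.07754))"
```

```text
37.45 [ 0.60252 -0.0965   0.05074] [-1.3603  -1.8058  14.64297] 0.013692788247497641
0.02793909553051183
```

>>> drive_tool:
  rows:
    - {"offset": [1.1,-1.0,0],"delta_rot": [0,0,0],"fingers": 1}
    - {"offset": [1.1,-1.0,0],"delta_rot": [0,0,0],"fingers": 1}
    - {"offset": [0,0,0],"delta_rot": [0,0,0],"fingers": 1}

```text
clock: 37.75
tool_pos: [0.6043, -0.0981, 0.0508]
tool_rot: [[0.735, -0.678, 0.004], [-0.678, -0.735, -0.0], [0.003, -0.003, -1.0]]
ft_force: [-1.5, -1.4, 15.8]
grip_width: 0.0137
gripper_force: 30.0
```

>>> drive_tool:
  rows:
    - {"offset": [0.6,-0.55,0],"delta_rot": [0,0,0],"fingers": 1}
    - {"offset": [0,0,0],"delta_rot": [0,0,0],"fingers": 1}

```text
clock: 37.95
tool_pos: [0.6048, -0.0986, 0.0507]
tool_rot: [[0.735, -0.678, 0.004], [-0.678, -0.735, -0.0], [0.003, -0.003, -1.0]]
ft_force: [-2.2, -0.7, 15.6]
grip_width: 0.0136
gripper_force: 30.0
```

>>> drive_tool:
  rows:
    - {"offset": [0.6,-0.55,0],"delta_rot": [0,0,0],"fingers": 1}
    - {"offset": [0,0,0],"delta_rot": [0,0,0],"fingers": 1}

```text
clock: 38.15
tool_pos: [0.6053, -0.0991, 0.0507]
tool_rot: [[0.735, -0.678, 0.004], [-0.678, -0.735, -0.0], [0.003, -0.003, -1.0]]
ft_force: [-2.5, -1.0, 15.6]
grip_width: 0.0138
gripper_force: 30.0
```

>>> drive_tool:
  rows:
    - {"offset": [0.5,-0.46,0],"delta_rot": [0,0,0],"fingers": 1}
    - {"offset": [0,0,0],"delta_rot": [0,0,0],"fingers": 1}

```text
clock: 38.35
tool_pos: [0.6058, -0.0995, 0.0507]
tool_rot: [[0.735, -0.678, 0.004], [-0.678, -0.735, -0.0], [0.003, -0.003, -1.0]]
ft_force: [-2.0, -0.9, 14.7]
grip_width: 0.0135
gripper_force: 30.0
```

```bash
python3 st.py; python3 -c "
from h import *
p=robot.sense()['tool_pos'];print(np.hypot(p[0]-.5820,p[1]+.07754))"
```

```text
38.35 [ 0.60578 -0.09952  0.05074] [-1.97221 -0.88414 14.72017] 0.013489734288238384
0.032385208103100915
```

>>> drive_tool:
  rows:
    - {"offset": [0.4,-0.37,0],"delta_rot": [0,0,0],"fingers": 1}
    - {"offset": [0,0,0],"delta_rot": [0,0,0],"fingers": 1}

```text
clock: 38.55
tool_pos: [0.606, -0.0997, 0.0507]
tool_rot: [[0.735, -0.678, 0.003], [-0.678, -0.735, 0.0], [0.002, -0.002, -1.0]]
ft_force: [-3.1, 0.2, 16.6]
grip_width: 0.0139
gripper_force: 30.0
```

>>> drive_tool:
  rows:
    - {"offset": [0.4,-0.37,0],"delta_rot": [0,0,0],"fingers": 1}
    - {"offset": [0,0,0],"delta_rot": [0,0,0],"fingers": 1}

```text
clock: 38.75
tool_pos: [0.6061, -0.0998, 0.0507]
tool_rot: [[0.735, -0.678, 0.003], [-0.678, -0.735, 0.001], [0.002, -0.002, -1.0]]
ft_force: [-3.9, 0.3, 16.2]
grip_width: 0.0138
gripper_force: 30.0
```

>>> drive_tool:
  rows:
    - {"offset": [0.4,-0.37,0],"delta_rot": [0,0,0],"fingers": 1}
    - {"offset": [0,0,0],"delta_rot": [0,0,0],"fingers": 1}

```text
clock: 38.95
tool_pos: [0.6062, -0.0999, 0.0507]
tool_rot: [[0.735, -0.678, 0.002], [-0.678, -0.735, 0.001], [0.001, -0.002, -1.0]]
ft_force: [-4.5, 0.7, 17.7]
grip_width: 0.0141
gripper_force: 30.0
```

>>> drive_tool:
  rows:
    - {"offset": [0.4,-0.37,0],"delta_rot": [0,0,0],"fingers": 1}
    - {"offset": [0,0,0],"delta_rot": [0,0,0],"fingers": 1}

```text
clock: 39.15
tool_pos: [0.6063, -0.1, 0.0507]
tool_rot: [[0.735, -0.678, 0.002], [-0.678, -0.735, 0.001], [0.0, -0.002, -1.0]]
ft_force: [-5.4, 1.5, 19.1]
grip_width: 0.014
gripper_force: 30.0
```

```bash
python3 st.py; python3 -c "
from h import *
p=robot.sense()['tool_pos'];print(np.hypot(p[0]-.5820,p[1]+.07754))"
```

```text
39.15 [ 0.60632 -0.10004  0.05069] [-5.44482  1.46878 19.11924] 0.013976468451086565
0.03313227988786065
```

Draws now read 33.1 and 32.9 mm, which is agreement within the rule's resolution. I'll retract the slide, release and clear away.

>>> drive_tool:
  rows:
    - {"offset": [-3.1,2.86,0],"delta_rot": [0,0,0],"fingers": 1}
    - {"offset": [-3.1,2.86,0],"delta_rot": [0,0,0],"fingers": 1}
    - {"offset": [-3.1,2.86,0],"delta_rot": [0,0,0],"fingers": 1}
    - {"offset": [-3.1,2.86,0],"delta_rot": [0,0,0],"fingers": 1}
    - {"offset": [0.6,-0.6,1.3],"delta_rot": [0,0,0],"fingers": 1}
    - {"offset": [0,0,0.4],"delta_rot": [0,0,0],"fingers": 0}
    - {"offset": [0,0,0],"delta_rot": [0,0,0],"fingers": 0}
    - {"offset": [0,0,0],"delta_rot": [0,0,0],"fingers": 0}
    - {"offset": [0,0,0],"delta_rot": [0,0,0],"fingers": 0}
    - {"offset": [0,0,0],"delta_rot": [0,0,0],"fingers": 0}

```text
clock: 40.15
tool_pos: [0.5935, -0.0891, 0.0491]
tool_rot: [[0.736, -0.677, -0.001], [-0.677, -0.736, 0.0], [-0.001, 0.0, -1.0]]
ft_force: [-0.5, -0.1, 0.1]
grip_width: 0.0448
gripper_force: 0.0
```

>>> drive_tool:
  rows:
    - {"offset": [0,0,10],"delta_rot": [0,0,0],"fingers": 0}
    - {"offset": [0,0,30],"delta_rot": [0,0,0],"fingers": 0}
    - {"offset": [0,0,40],"delta_rot": [0,0,0],"fingers": 0}
    - {"offset": [-20,40,30],"delta_rot": [0,0,4],"fingers": 0}
    - {"offset": [-20,45,20],"delta_rot": [0,0,4],"fingers": 0}
    - {"offset": [-20,45,0],"delta_rot": [0,0,4],"fingers": 0}
    - {"offset": [-20,45,0],"delta_rot": [0,0,4],"fingers": 0}
    - {"offset": [-20,45,0],"delta_rot": [0,0,4],"fingers": 0}
    - {"offset": [-20,45,0],"delta_rot": [0,0,4],"fingers": 0}
    - {"offset": [-20,45,0],"delta_rot": [0,0,4],"fingers": 0}

```text
clock: 41.15
tool_pos: [0.4556, 0.2169, 0.1771]
tool_rot: [[0.968, -0.251, 0.001], [-0.251, -0.968, 0.001], [0.001, -0.001, -1.0]]
ft_force: [0.8, 0.7, 0.2]
grip_width: 0.0457
gripper_force: 0.0
```

Run:
```python
from fr import *
im,_=snap('top','t7');p=fitframe(im,[.5928,-.0875,.183,0.]).x/100;print(p)
cv2.imwrite('pics/c7.png',cv2.resize(cv2.imread('pics/t7.png')[120:245,130:400],(800,370),interpolation=2))
print(robot.sense()['clock'],robot.sense()['ft_force'])
```

```text
[ 0.5922 -0.0872  0.1797  0.0081]
41.2 [-3.9798  6.6853  0.283 ]
```

View pics/c7.png

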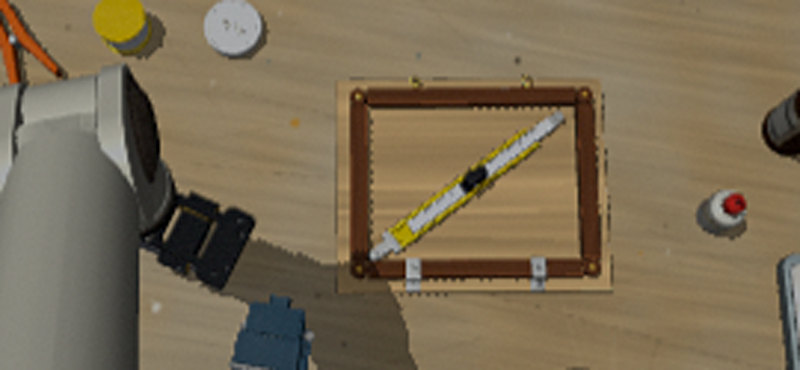

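The final view shows the rule lying inside the frame, spool, tin and bottle undisturbed, and the arm clear to the left. I let it settle and hand in.

>>> drive_tool:
  rows:
    - {"offset": [0,0,0],"delta_rot": [0,0,0],"fingers": 0}
    - {"offset": [0,0,0],"delta_rot": [0,0,0],"fingers": 0}
    - {"offset": [0,0,0],"delta_rot": [0,0,0],"fingers": 0}

```text
clock: 41.5
tool_pos: [0.4572, 0.2135, 0.1764]
tool_rot: [[0.967, -0.256, 0.001], [-0.256, -0.967, -0.001], [0.001, 0.0, -1.0]]
ft_force: [-0.0, 0.3, 0.6]
grip_width: 0.0458
gripper_force: 0.0
```

```bash
python3 -c "
from cell import *
from cell import robot,job
print(robot.sense()['ft_force']); print(job.close_job())"
```

```text
[-0.01114882  0.30721558  0.63819718]
the job is handed in; nothing more can be done
None
```

I measured both diagonals in the order asked (about 300.3 mm, then 298.6 mm), racked the top rail about 1 mm left, and re-measured 300.1 and 299.9 mm (readings repeat only to about 0.5 mm); the rule lies inside the frame, I moved none of the other items, and the job is handed in at 41.5 s.

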